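# Set the keyed air valve of the seed blower

### The job

Set the air valve of the seed blower with its loose T-shaped key: lift the key out of its cradle, stand it upright on the cork mat and let it go, then take it again by its crossbar from above, seat it fully down on the valve's flat tang, and turn it anticlockwise until the valve's pointer stands at the long mark, 90 degrees open (within 5 degrees). Leave the key seated upright on the valve and let go of it. Turn the valve only with the key, and leave the dishes, jar and punch on the bench where they are.

Things in the scene. Friction and masses are not known exactly. Their poses are not given: they have to be found in the camera images.
- key: Loose bare-steel T-shaped key, 165 mm long, 0.4 kg. Origin: centre of its foot's underside; z runs up the stem. Foot: block 46 x 46 x 34 mm high, in its underside a pocket 31.5 mm (y) x 11 mm (x), 22 mm deep. At the start it lies in the cradle, crossbar level, head towards the robot: z along the cradle's x and 30 degrees upward, x forward and 60 degrees downward. Stable on its foot.
- stem (a point): Point on the axis of the key's stem, 62 mm up from its foot's underside; axes as the key's. The stem is 18 x 18 mm square, from 34 to 147 mm up.
- crossbar (a point): Centre of the key's crossbar, 156 mm up from its foot's underside; axes as the key's. The bar is 110 mm long (y), 18 mm wide (x) and 18 mm high (z).
- cradle: Fixed aluminium key cradle, grey base 180 x 90 mm. Origin: on the bench below the stem point (65 mm above it at the start); x from the key's foot towards its head, z up. An open-topped shoe holds the foot, a saddle the stem at 120 to 132 mm up the key; between 40 and 118 mm the stem is free all round, 20 mm and more below it. The key lifts straight up out.
- mat: Thin fixed cork mat, 150 x 150 x 3 mm, in the middle of the bench. Origin: centre of its underside.
- valve_unit: Fixed grey valve block 132 x 132 mm on a plate 190 x 140 mm, pipe stubs at both ends (x), white dial 130 mm across on top, 58 mm above the bench. Origin: on the bench below the spindle's axis; z up. Dial: short marks every 30 degrees from -y (closed) anticlockwise from above to 120 degrees, but one long broad mark at 90 degrees (+x).
- mark (a point): Point on the dial's long mark, 54 mm from the spindle's axis, 58 mm above the bench.
- seat (a point): Point on the spindle's axis, on top of its round dark disc (56 mm across), 66 mm above the bench: the key's origin comes here when fully seated. Turns with the spindle: its -y points along the black pointer, which reaches 46 mm from the axis.
- tang (a point): Centre of the tang's top, 18 mm above the seat point. The tang is an upright flat steel blade 28 mm long (y) and 8 mm thick (x) that turns with the spindle. The key fits over it with its y axis along the tang, either way round.
- spindle (a joint): Opening of the valve in rad: 0 closed (pointer at the valve's -y), growing anticlockwise from above; 1.571 is the long mark; stops at 0 and 2.3. Stiff (about 0.2 N m): it stays where left. The key has about 0.1 rad of play on the tang.
- dish_middle: Bystander, loose: white plastic dish, 110 mm across, 24 mm high. Origin: centre of its underside. Not to be shifted.
- dish_right: Bystander, loose: white plastic dish, 120 mm across, 26 mm high. Origin: centre of its underside. Not to be shifted.
- dish_left: Bystander, loose: black plastic dish, 120 mm across, 26 mm high. Origin: centre of its underside. Not to be shifted.
- jar: Bystander, loose: brown glass jar with a white cap, 64 mm across, 95 mm high. Origin: centre of its underside. Not to be shifted.
- punch: Bystander, loose: paper punch, 90 x 110 mm, 80 mm high. Origin: centre of its underside. Not to be shifted.
Mind the look-alikes: they are no part of the job. What is shaped like the key but orange is not meant.

How it is judged:
By the outcome, as a careful person would: the job done as asked, in the order asked, and still so for the second after the job is handed in, with the robot touching nothing.
It also fails if it takes over 58 s, if anything falls off the work surface, if the arm or the gripper's body presses on something with over 40 N, if the wrist force passes 120 N, or if a joint passes its speed limit or range.

### The arm

A 6-joint arm with a two-finger parallel gripper is mounted at the origin on the work surface. World frame = base frame: x ahead of the robot, y to its left, z up, the work surface at z = 0. Lengths are in mm, angles in rad, forces in N, time in s.
With the tool pointing down it reaches from about 300 to 750 mm from the base axis. Payload 8.5 kg.
Tool frame: the origin (TCP) lies midway between the tips of the shut fingers; the grasp point (between the pads) lies 19 mm behind it; z points along the fingers, y is the line along which they close (so a half turn about z gives the same grasp; the last joint's range is limited). The gripper opens to 85 mm and grips with 20 to 120 N. Pads are 22 mm wide; open, the fingers measure 114 mm over their backs; the gripper's body (76 mm by 85 mm) begins 54 mm behind the grasp point. The pads swing forward as they close: fully open they stand 13 mm farther back than shut.
Start: joints at [-1.427, 0.381, 1.297, -0, 1.464, -0.215], TCP at [193.126, -514.959, 231.322] pointing down, gripper open.
Joint ranges: [-3.11, 3.11], [-0.89, 2.33], [0.22, 2.48], [-1.42, 4.56], [0.17, 2.85], [-2.88, 2.88]. Speed limits (rad/s): [2.39, 2.39, 3.14, 3.14, 3.14, 3.14].

### API

Orientations are given as [roll, pitch, yaw] about the fixed x, y, z axes, in that order (R = Rz(yaw) Ry(pitch) Rx(roll)).
In Python, from workcell import ctrl gives the robot as it stands.
- The arm moves only by the tool apply_moves, never from a script. Its argument "commands" is a list that holds one entry, the list of rows, each a list of 4 numbers: the shift along the tool's x, y, z as a fraction of full scale, then the turn about the tool's z as a fraction of full scale. In form: [[[dx, dy, dz, twist], ...]]. A call has 1 to 10 rows; each row shifts and turns the commanded pose from where the row before left it, along the tool's axes as they then stand; what a row does not reach is not made up. Full scale, the value 1, is 0.02 m for a shift and 30 degrees for a turn. A row lasts 1/8 s, in which the tool goes at most 62.5 mm and 10.7 degrees, less where a joint would pass 70% of its speed; a pose out of reach is approached as far as the arm can. A call with a number of a shift or a turn outside -1 to 1 is refused whole. A call with a gripper value outside its range is refused whole. "grip" is the closure, from -1 (fully open) to 1 (shut), set as the call begins (left out, the last holds). The fingers move at their own pace and stop on an object; "force" is the grip in N (left out, the last holds). Time passes only in rows, so rows that do not move let the fingers close. It gives the time, the measured TCP pose, the force, the opening and the grip force at its end, in the units of the state.
- ctrl.read_state(): the state, without advancing time (a new reading comes with each control period).
- ctrl.capture(name): name is "scene" or "side" or "wrist"; returns the picture (400x640x3 uint8, red, green, blue); there is no depth.
- ctrl.camera_info(name): a dict with "K" (3x3 intrinsics, pixels), "dist" ([k1, k2, p1, p2, k3] as OpenCV has them; the pictures are not rectified), "world_from_camera" (4x4, takes a point from camera to world coordinates); the wrist camera has in their place "tool_from_camera" (4x4, takes a point from camera to tool coordinates, whose origin is the TCP and whose axes are the flange's). Camera axes: x right, y up, looking along -z (the intrinsics and any distortion apply to the point x, -y, -z); pixel columns grow to the right and rows downward; lengths in mm; the calibration is good to about 2 mm. A picture is of the moment at which its call begins: read the wrist's pose just before it. camera_info takes no time and is no camera call.
- ctrl.finish_job(): hands the job in; it is judged then, once.
Trained networks look in the newest picture that a camera, given by its name, has taken for a name from the list of things; names that differ only in an ending like _2 or _b are one class to them, and where a whole thing is asked for, a point or a joint stands for the part that bears it (a point fixed in the world has none). Each returns a list of dicts, best first, with "p" (0 to 1); they miss things now and then, are a little off and sometimes report something else, mostly with a low value. They report only what shows in the picture. A call takes as long as a camera call. They do not tell look-alikes from the thing itself.
- ctrl.search_frame(name, camera): "rect" ([centre column, centre row, width, height] in pixels, round what is visible of it).
The state is a dict: "clock": time; "joint_pos": joint angles; "joint_vel": joint speeds; "joint_torque": joint torques, N m; "tool_pos": TCP position; "eef_rot": TCP orientation; "ft_force": force on the tool from outside, world axes, zero at the start; "wrist_torque": the same for the moment, N m; "width": opening from 0.0 (shut) to 1.0 (fully open); "gripper_force": force on a finger pad.
Only numpy, scipy, OpenCV 4.12 (cv2) and the standard library are available. Lean on these libraries where they do the work, as an engineer would, in place of code of your own. Each camera call takes 0.05 s, during which the arm holds its last target. There are 200 camera calls.

## Working session

There is one attempt and no reset: what is moved stays moved. The work goes in short steps, Python scripts to look and compute and a tool call to move; the robot and the scene stay as the last step left them, time stands still between calls to the robot, and variables do not carry over. Pictures are saved under pics/ and viewed, at most 10 in all, crops included, and the job is handed in when it is done.

Besides the shell and the picture viewer there is one more tool, called after "Call:" by a JSON object that holds its "op" and its "data". apply_moves: Moves the arm, as the interface text tells. Shift numbers are shares of 0.02 m and turn numbers shares of 30 degrees, none past 1 either way. Its arguments: {"type":"object","properties":{"commands":{"type":"array","items":{"type":"array","items":{"type":"array","items":{"type":"number","minimum":-1,"maximum":1}}}},"grip":{"type":"number"},"force":{"type":"number"}},"required":["commands"]}

```bash
mkdir -p pics; ls; python3 - <<'E'
from workcell import ctrl
import cv2,numpy as np
np.set_printoptions(precision=3,suppress=True)
s=ctrl.read_state();print(s['clock'],s['tool_pos'],s['eef_rot'],s['ft_force'],s['width'])
for n in ("scene","side","wrist"):
    im=ctrl.capture(n);cv2.imwrite(f"pics/{n}0.png",im[:,:,::-1])
    c=ctrl.camera_info(n);print(n,{k:np.array(v) for k,v in c.items()})
    if n!="wrist":
        for o in("key","cradle","mat","valve_unit","seat","tang","mark","crossbar","stem","punch","jar","dish_left","dish_right","dish_middle"):
            print(o,[(np.round(d['rect']),round(d['p'],2)) for d in ctrl.search_frame(o,n)[:3]])
E
```

```text
pics
0.0 [ 193.085 -514.662  230.683] [-3.14  -0.     0.359] [-0.425 -0.302  0.111] 1.0006936331296319
scene {'K': array([[441.844,   0.   , 316.787],
       [  0.   , 441.844, 199.453],
       [  0.   ,   0.   ,   1.   ]]), 'dist': array([0.006, 0.   , 0.   , 0.   , 0.   ]), 'world_from_camera': array([[   0.078,   -0.855,    0.512, 1268.572],
       [   0.997,    0.073,   -0.029,  -63.647],
       [  -0.012,    0.513,    0.858, 1450.108],
       [   0.   ,    0.   ,    0.   ,    1.   ]])}
key [(array([398., 163.,  48.,  28.]), 0.93), (array([388., 207.,  32.,  50.]), 0.63)]
cradle [(array([389., 219.,  45.,  53.]), 0.79)]
mat [(array([321., 217.,  44.,  40.]), 0.79)]
valve_unit [(array([269., 231.,  47.,  59.]), 0.89)]
seat [(array([388., 208.,  30.,  53.]), 0.74), (array([264., 225.,  23.,  19.]), 0.51)]
tang [(array([191., 215.,  25.,  29.]), 0.62), (array([266., 225.,  18.,  14.]), 0.54)]
mark [(array([269., 231.,  50.,  58.]), 0.77), (array([388., 210.,  32.,  53.]), 0.56)]
crossbar [(array([387., 207.,  31.,  46.]), 0.91), (array([397., 161.,  42.,  28.]), 0.78)]
stem [(array(
[... 1294 characters left out ...]
]
stem [(array([348., 336.,  68.,  86.]), 0.58)]
punch [(array([164., 322.,  64.,  67.]), 0.66)]
jar []
dish_left [(array([242., 346.,  57.,  48.]), 0.74)]
dish_right [(array([334., 140.,  27.,  15.]), 0.75)]
dish_middle [(array([259., 203.,  33.,  22.]), 0.66), (array([272., 254.,  69.,  42.]), 0.21)]
wrist {'K': array([[291.622,   0.   , 318.845],
       [  0.   , 291.622, 199.167],
       [  0.   ,   0.   ,   1.   ]]), 'dist': array([-0.026,  0.   ,  0.   ,  0.   ,  0.   ]), 'tool_from_camera': array([[  -0.002,    0.966,    0.259,   65.886],
       [   1.   ,    0.001,    0.002,   -0.232],
       [   0.002,    0.259,   -0.966, -142.31 ],
       [   0.   ,    0.   ,    0.   ,    1.   ]])}
```

```bash
python3 - <<'E'
import cv2
a=cv2.imread("pics/scene0.png")[130:310,160:500];b=cv2.imread("pics/side0.png")[120:400,120:440]
cv2.imwrite("pics/a.png",cv2.resize(a,(800,424),interpolation=cv2.INTER_CUBIC));cv2.imwrite("pics/b.png",cv2.resize(b,(685,600),interpolation=cv2.INTER_CUBIC))
E
```

```text
(no output)
```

View pics/a.png

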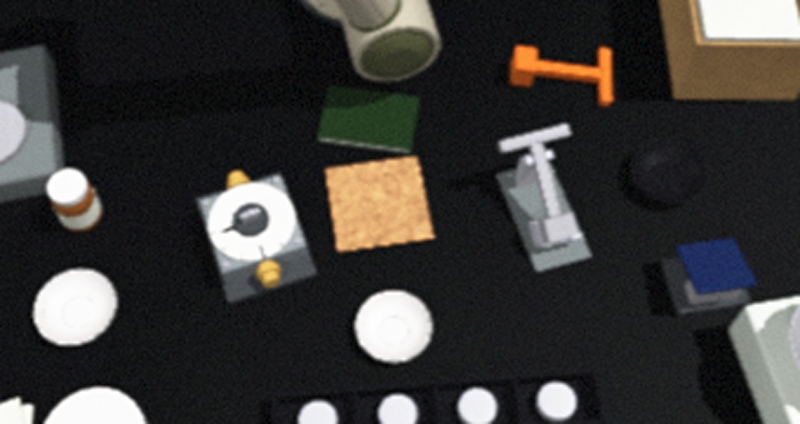

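View pics/b.png

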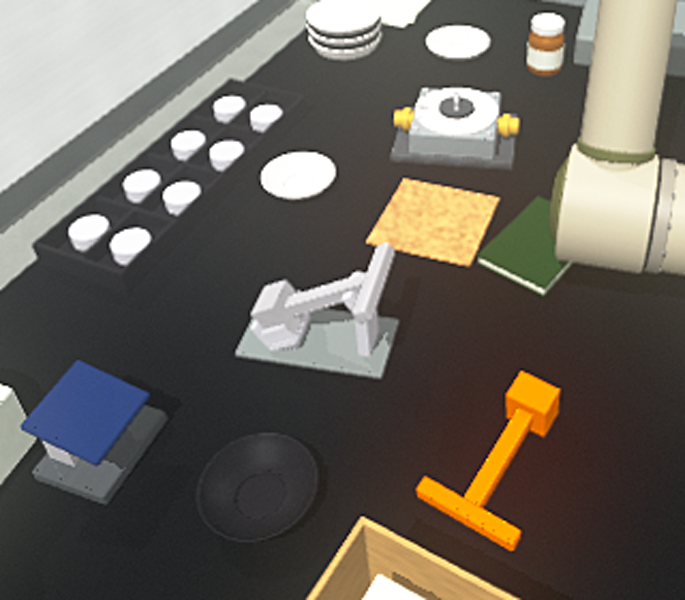

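The scene picture shows the steel key in its cradle, with its bar at about a(535,137) and its foot at (552,230). It also shows the mat around (380,203), the valve dial at (252,220) with its long mark at (262,252), and the orange look-alike at (563,75). The side picture agrees, with the bar at b(375,275), the tang at (457,100) and the punch and black dish beside the cradle.

```bash
cat > h.py <<'E'
from workcell import ctrl
import numpy as np,cv2
from scipy.spatial.transform import Rotation as R
np.set_printoptions(precision=1,suppress=True)
def cam(n,s=None):
    c=ctrl.camera_info(n);K=np.array(c['K']);D=np.array(c['dist'])
    if n=='wrist':
        s=s or ctrl.read_state();T=np.eye(4);T[:3,:3]=R.from_euler('xyz',s['eef_rot']).as_matrix();T[:3,3]=s['tool_pos']
        W=T@np.array(c['tool_from_camera'])
    else: W=np.array(c['world_from_camera'])
    return K,D,W
def ray(C,p):
    K,D,W=C;q=cv2.undistortPoints(np.array([[p]],float),K,D)[0,0]
    return W[:3,3],W[:3,:3]@np.array([q[0],-q[1],-1])
def onz(C,p,z):
    o,d=ray(C,p);return o+d*(z-o[2])/d[2]
def proj(C,P):
    K,D,W=C;P=np.atleast_2d(P);q=(P-W[:3,3])@W[:3,:3]*[1,-1,-1]
    return cv2.projectPoints(q.astype(float),np.zeros(3),np.zeros(3),K,D)[0][:,0]
def tri(L):
    A=np.zeros((3,3));b=np.zeros(3)
    for C,p in L:
        o,d=ray(C,p);d=d/np.linalg.norm(d);M=np.eye(3)-np.outer(d,d);A+=M;b+=M@o
    return np.linalg.solve(A,b)
E
python3 - <<'E'
from h import *
S=cam('scene');B=cam('side')
a=lambda x,y:(160+x/2.353-.3,130+y/2.356-.3)
b=lambda x,y:(120+x/2.14-.3,120+y/2.143-.3)
print('mat',[onz(S,a(*p),3) for p in((325,167),(417,157),(434,238),(338,251))],[onz(B,b(*p),3) for p in((405,180),(499,196),(475,263),(367,240))])
print('cradle',[onz(S,a(*p),3)for p in((498,175),(590,257),(538,270))],[onz(B,b(*p),5)for p in((235,353),(382,377),(398,320))])
print('bar ends',tri([(S,a(501,145)),(B,b(386,250))]),tri([(S,a(569,130)),(B,b(363,309))]))
print('tang',tri([(S,a(250,213)),(B,b(457,95))]),onz(S,a(250,220),66),onz(B,b(457,107),66),'mark',onz(S,a(263,252),58))
print('stubs',onz(S,a(237,180),30),onz(S,a(268,272),30))
print('pointer tip',onz(S,a(223,232),66))
print('dishL',onz(B,b(258,487),20),'punch',onz(B,b(88,412),70))
E
```

```text
mat [array([404.4, -86.6,   3. ]), array([398.2,  63.8,   3. ]), array([546.8,  75.2,   3. ]), array([556.7, -74.9,   3. ])] [array([550.9, -69.6,   3. ]), array([407.3, -87.1,   3. ]), array([389.7,  58.1,   3. ]), array([543.3,  72.3,   3. ])]
cradle [array([443. , 190.1,   3. ]), array([599.2, 310. ,   3. ]), array([614.2, 227.2,   3. ])] [array([597.3, 312. ,   5. ]), array([420.8, 276.5,   5. ]), array([440.7, 190.5,   5. ])]
bar ends [454.  183.5 111.7] [436.2 285.8 117.9]
tang [ 521.  -202.1   82.6] [ 524.9 -203.3   66. ] [ 517.3 -195.5   66. ] mark [ 576.  -185.8   58. ]
stubs [ 432.5 -226.1   30. ] [ 596.  -181.6   30. ]
pointer tip [ 541.8 -243.9   66. ]
dishL [469.4 457.2  20. ] punch [651.2 476.9  70. ]
```

Call:
{"op": "apply_moves", "data": {"commands": [[[0.8, -1, 0, 0], [0.8, -1, 0, 0], [0.8, -1, 0, 0], [0.8, -1, 0, 0], [0.8, -1, 0, 0], [0.8, -1, 0, 0], [0.8, -1, 0, 0], [0.8, -1, 0, 0], [0.8, -1, 0, 0], [0.8, -1, 0, 0]]], "grip": -1}}

```text
clock: 2.8
tool_pos: [273.0, -270.3, 231.4]
eef_rot: [3.141, -0.0, 0.359]
ft_force: [-0.3, 0.9, -0.2]
width: 0.997
gripper_force: 0.0
```

Call:
{"op": "apply_moves", "data": {"commands": [[[0.8, -1, 0, 0], [0.8, -1, 0, 0], [0.8, -1, 0, 0], [0.8, -1, 0, 0], [0.8, -1, 0, 0]]]}}

```text
clock: 3.42
tool_pos: [312.6, -148.6, 231.4]
eef_rot: [3.141, -0.0, 0.359]
ft_force: [0.3, 0.2, -0.7]
width: 1.0
gripper_force: 0.0
```

```bash
python3 - <<'E'
from h import *
s=ctrl.read_state();im=ctrl.capture('wrist');cv2.imwrite('pics/w1.png',im[:,:,::-1]);print(s['clock'],s['tool_pos'],s['eef_rot'],s['joint_pos'])
np.save('w1.npy',np.r_[s['tool_pos'],s['eef_rot']])
E
```

```text
3.425 [ 312.6 -148.6  231.4] [ 3.1 -0.   0.4] [-0.8  0.   1.8  0.   1.3  0.4]
```

Call:
{"op": "apply_moves", "data": {"commands": [[[0.8, -1, 0, 0], [0.8, -1, 0, 0], [0.8, -1, 0, 0], [0.8, -1, 0, 0], [0.8, -1, 0, 0], [0.8, -1, 0, 0], [0.8, -1, 0, 0], [0.8, -1, 0, 0], [0.8, -1, 0, 0], [0.8, -1, 0, 0]]]}}

```text
clock: 4.72
tool_pos: [392.2, 94.5, 231.4]
eef_rot: [3.141, -0.0, 0.359]
ft_force: [0.2, 1.4, 1.1]
width: 1.0
gripper_force: 0.0
```

Call:
{"op": "apply_moves", "data": {"commands": [[[0.8, -1, 0, -0.35], [0.8, -1, 0, -0.35], [0.8, -0.5, 0, -0.35], [0, 0, 0, -0.35], [0, 0, 0, -0.35], [0, 0, 0, -0.35], [0, 0, 0, -0.35], [0, 0, 0, -0.25], [0, 0, 0, 0]]]}}

```text
clock: 5.85
tool_pos: [408.7, 161.4, 231.3]
eef_rot: [3.142, 0.0, 1.771]
ft_force: [-0.2, -0.9, -0.8]
width: 0.998
gripper_force: 0.0
```

```bash
python3 - <<'E'
from h import *
s=ctrl.read_state();im=ctrl.capture('wrist');cv2.imwrite('pics/w2.png',im[:,:,::-1]);print(s['clock'],s['tool_pos'],s['eef_rot'],s['joint_pos'])
np.save('w2.npy',np.r_[s['tool_pos'],s['eef_rot']])
E
```

```text
5.85 [408.7 161.4 231.3] [3.1 0.  1.8] [ 0.1  0.2  1.6 -0.   1.4 -0.1]
```

View pics/w2.png

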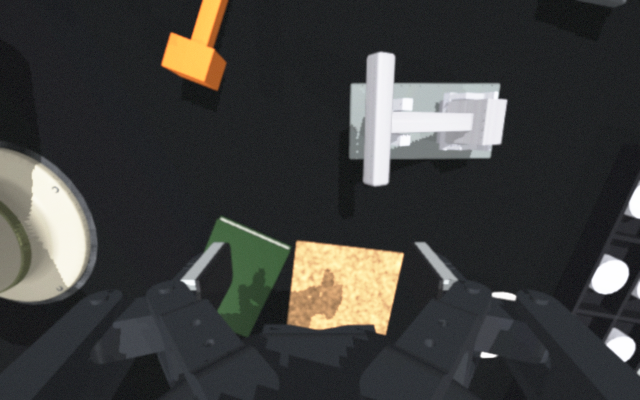

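The wrist picture shows the bar from (381,54) to (376,184), with the stem running right to the foot at (490,122). The saddle posts flank the stem within about ±17 px at column 405.

```bash
python3 - <<'E'
from h import *
v=np.load('w2.npy');C=cam('wrist',dict(tool_pos=v[:3],eef_rot=v[3:]))
e=[onz(C,p,112) for p in((381,54),(376,184))];print(e,np.linalg.norm(e[0]-e[1]),(e[0]+e[1])/2,np.degrees(np.arctan2(*(e[1]-e[0])[[1,0]])))
# predicted silhouettes for pose guess
def key(c,yaw):
    xc=np.array([np.cos(yaw),np.sin(yaw),0]);u=np.array([0,0,1]);z=.866*xc+.5*u;x=.5*xc-.866*u;y=np.cross(z,x)
    return lambda P:c+np.array(P)@np.array([x,y,z])
for c,yaw in (((e[0]+e[1])/2,191.4),):
    k=key(c,np.radians(yaw))
    bar=k([[sx*9,sy*55,sz*9] for sx in(-1,1) for sy in(-1,1) for sz in(-1,1)])
    foot=k([[sx*23,sy*23,sz-156] for sx in(-1,1) for sy in(-1,1) for sz in(0,34)])
    print(proj(C,bar).round(),proj(C,foot).round())
E
```

```text
[array([435.5, 289.2, 112. ]), array([458.2, 182. , 112. ])] 109.58058320207228 [446.8 235.6 112. ] -78.03938720642059
[[398.  53.]
 [381.  50.]
 [390. 185.]
 [374. 187.]
 [383.  57.]
 [366.  55.]
 [376. 182.]
 [362. 183.]] [[507. 100.]
 [489.  99.]
 [501. 145.]
 [483. 146.]
 [467. 103.]
 [449. 101.]
 [463. 142.]
 [445. 143.]]
```

```bash
python3 - <<'E'
import cv2
a=cv2.imread("pics/w2.png")[35:205,330:530]
b=cv2.imread("pics/w1.png")
cv2.imwrite("pics/c.png",cv2.resize(a,(700,595),interpolation=cv2.INTER_CUBIC))
E
```

```text
(no output)
```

View pics/c.png

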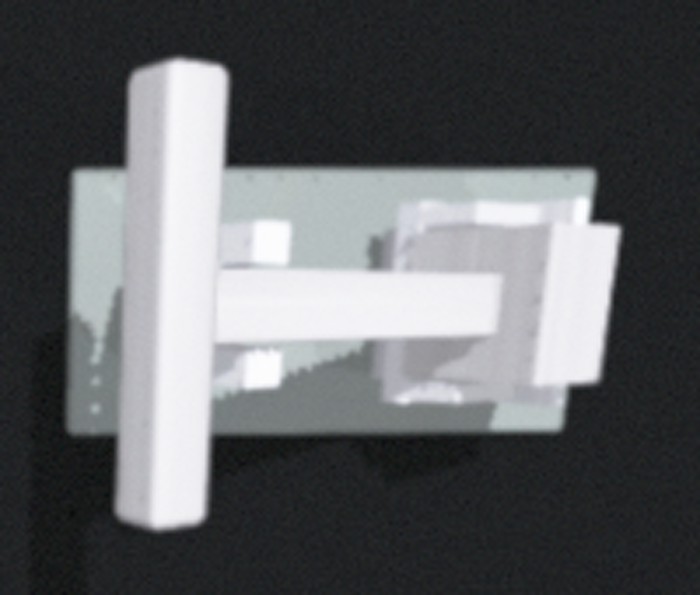

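View pics/w1.png

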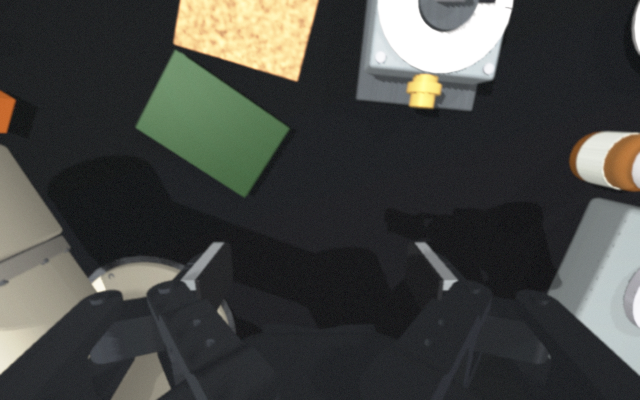

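The key pose fits the picture: bar centre is about (447, 236, 112) and the saddle posts reach ±20 mm. I'll grip the bar 38 mm off centre, lightly, so the key can swing upright under its own weight. The second view shows the valve corner with the dial centre at about (447,0).

Call:
{"op": "apply_moves", "data": {"commands": [[[0.45, 0.87, 0.5, 0], [0.45, 0.87, 0.5, 0], [0.45, 0.87, 0.5, 0], [0, 0, 1, 0], [0, 0, 1, 0], [0, 0, 1, 0], [0, 0, 1, 0], [0, 0, 1, 0], [0, 0, 0.2, 0], [0, 0, 0, 0]]]}}

```text
clock: 7.15
tool_pos: [454.7, 198.4, 97.7]
eef_rot: [3.141, 0.0, 1.771]
ft_force: [0.4, 0.3, -0.7]
width: 0.998
gripper_force: 0.0
```

Call:
{"op": "apply_moves", "data": {"commands": [[[0, 0, 0, 0], [0, 0, 0, 0], [0, 0, 0, 0], [0, 0, 0, 0], [0, 0, 0, 0], [0, 0, 0, 0]]], "grip": 0.5, "force": 20}}

```text
clock: 7.9
tool_pos: [454.1, 198.3, 97.4]
eef_rot: [-3.141, 0.0, 1.773]
ft_force: [-4.0, -2.6, 5.6]
width: 0.267
gripper_force: 19.6
```

Call:
{"op": "apply_moves", "data": {"commands": [[[0, 0.25, -0.5, 0], [0, 0.3, -0.4, 0], [0, 0.3, -0.4, 0], [0, 0.35, -0.35, 0]]]}}

```text
clock: 8.4
tool_pos: [475.3, 202.4, 130.5]
eef_rot: [-3.133, 0.001, 1.773]
ft_force: [-16.9, -7.5, 9.1]
width: 0.27
gripper_force: 35.2
```

```bash
python3 - <<'E'
from h import *
s=ctrl.read_state();print(s['clock'],s['tool_pos'],s['ft_force'],s['wrist_torque'],s['width'],s['gripper_force'])
a=ctrl.capture('side')[:,:,::-1];b=ctrl.capture('wrist')[:,:,::-1]
cv2.imwrite('pics/d.png',np.hstack([cv2.resize(a[180:330,170:370],(400,300),interpolation=cv2.INTER_CUBIC),cv2.resize(b[60:360,120:520],(400,300))]))
E
```

```text
8.4 [475.3 202.4 130.5] [-16.9  -7.5   9.1] [-1.4  3.4  0.2] 0.26950059869833415 35.1741367418208
```

View pics/d.png

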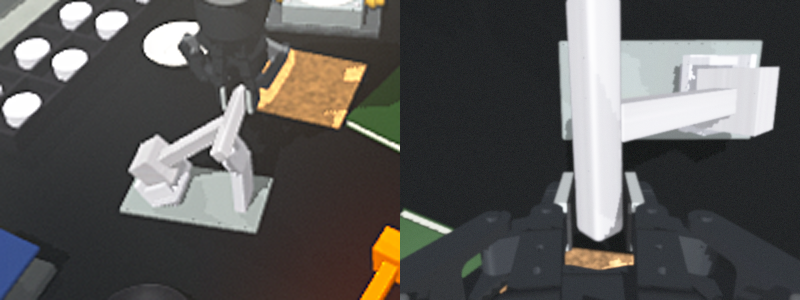

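The key is out of the saddle and still about 30° up, held by its bar end. I'll lift it clear, then loosen in small steps.

Call:
{"op": "apply_moves", "data": {"commands": [[[0, -0.3, -0.8, 0], [0, -0.3, -0.8, 0], [0, 0, -1, 0], [0, 0, -1, 0], [0, 0, -1, 0], [0, 0, 0, 0]]]}}

```text
clock: 9.25
tool_pos: [467.1, 201.0, 224.4]
eef_rot: [3.137, 0.0, 1.773]
ft_force: [0.5, -1.0, -3.6]
width: 0.271
gripper_force: 32.8
```

```bash
python3 - <<'E'
from h import *
s=ctrl.read_state();print(s['clock'],s['tool_pos'],s['ft_force'],s['wrist_torque'],s['width'],s['gripper_force'])
a=ctrl.capture('side')[:,:,::-1];b=ctrl.capture('wrist')[:,:,::-1]
cv2.imwrite('pics/e.png',np.hstack([cv2.resize(a[130:330,120:387],(400,300),interpolation=cv2.INTER_CUBIC),cv2.resize(b[60:360,120:520],(400,300))]))
E
```

```text
9.25 [467.1 201.  224.4] [ 0.5 -1.  -3.6] [-0.2  0.2 -0. ] 0.27063401119003044 32.828653268516064
```

View pics/e.png

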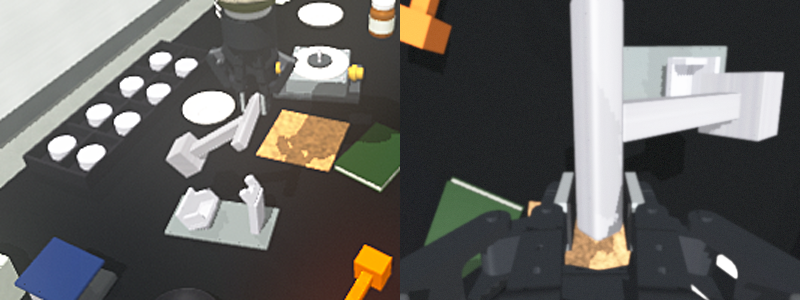

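Call:
{"op": "apply_moves", "data": {"commands": [[[-0.5, -0.1, 0, 0], [-1, -0.15, 0, 0], [-1, -0.15, 0, 0], [-1, -0.15, 0, 0], [-1, -0.15, 0, 0], [-1, -0.15, 0, 0], [-1, -0.15, 0, 0], [-1, -0.15, 0, 0], [-1, -0.15, 0, 0], [-1, -0.15, 0, 0]]]}}

```text
clock: 10.6
tool_pos: [475.6, 7.6, 221.8]
eef_rot: [-3.141, -0.0, 1.772]
ft_force: [-0.2, -0.2, -3.0]
width: 0.268
gripper_force: 32.8
```

Call:
{"op": "apply_moves", "data": {"commands": [[[-1, -0.15, 0.2, 0], [-1, -0.15, 0.2, 0], [-0.5, 0, 0.2, 0], [0, 0, 0, 0]]], "grip": 0.48}}

```text
clock: 11.1
tool_pos: [479.9, -41.8, 209.8]
eef_rot: [-3.141, -0.001, 1.771]
ft_force: [0.3, 0.1, -2.8]
width: 0.273
gripper_force: 32.8
```

Call:
{"op": "apply_moves", "data": {"commands": [[[0, 0, 0, 0]]], "grip": 0.46}}

```text
clock: 11.22
tool_pos: [480.0, -40.9, 210.3]
eef_rot: [-3.141, -0.0, 1.773]
ft_force: [-0.7, -0.6, -3.8]
width: 0.271
gripper_force: 28.0
```

```bash
python3 - <<'E'
from h import *
s=ctrl.read_state();print(s['clock'],s['tool_pos'],s['ft_force'],s['wrist_torque']*1000 if hasattr(s['wrist_torque'],'dtype') else s['wrist_torque'],s['width'],s['gripper_force'])
b=ctrl.capture('wrist')[:,:,::-1];cv2.imwrite('pics/w3.png',b)
print(ctrl.search_frame('key','wrist'))
E
```

```text
11.225 [480.  -40.9 210.3] [-0.7 -0.6 -3.8] [-189.9  181.8    8.7] 0.27138662539073033 28.020651969127357
[{'rect': [396.6, 175.4, 213.1, 248.2], 'p': 0.73}]
```

Call:
{"op": "apply_moves", "data": {"commands": [[[0, 0, 0.7, 0], [0, 0, 0, 0]]], "grip": 0.44}}

```text
clock: 11.58
tool_pos: [479.6, -40.8, 195.9]
eef_rot: [-3.14, -0.001, 1.773]
ft_force: [0.5, 0.0, -3.3]
width: 0.284
gripper_force: 11.8
```

Call:
{"op": "apply_moves", "data": {"commands": [[[0, 0, 0, 0], [0, 0, 0, 0]]], "grip": 0.42}}

```text
clock: 11.82
tool_pos: [480.5, -41.4, 197.2]
eef_rot: [3.14, 0.001, 1.773]
ft_force: [0.2, -0.5, 0.4]
width: 0.287
gripper_force: 0.0
```

```bash
python3 - <<'E'
from h import *
s=ctrl.read_state();print(s['clock'],s['tool_pos'],s['ft_force'],s['wrist_torque']*1000 if hasattr(s['wrist_torque'],'dtype') else s['wrist_torque'],s['width'],s['gripper_force'])
b=ctrl.capture('wrist')[:,:,::-1];cv2.imwrite('pics/w4.png',b)
print(ctrl.search_frame('key','wrist'))
E
```

```text
11.825 [480.5 -41.4 197.2] [ 0.2 -0.5  0.4] [-28.3   5.1 -38.3] 0.28714120424555106 0.0
[{'rect': [295.3, 150.2, 156.0, 167.2], 'p': 0.9}]
```

```bash
python3 - <<'E'
from h import *
a=ctrl.capture('side')[:,:,::-1];b=ctrl.capture('wrist')[:,:,::-1];c=ctrl.capture('scene')[:,:,::-1]
w3=cv2.imread('pics/w3.png');w4=cv2.imread('pics/w4.png')
r=lambda x:cv2.resize(x,(400,300),interpolation=cv2.INTER_CUBIC)
cv2.imwrite('pics/f.png',np.vstack([np.hstack([r(a[130:280,220:420]),r(b[20:320,120:520])]),np.hstack([r(c[150:300,240:440]),r(w4[20:320,120:520])])]))
E
```

```text
(no output)
```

View pics/f.png

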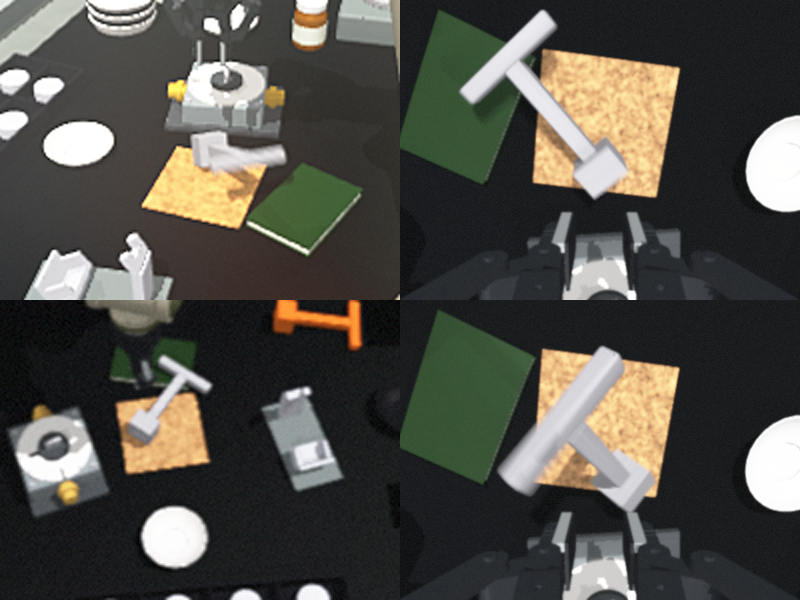

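The key slipped through. It now lies with its foot on the mat and its bar over the green book (wrist view: bar from about (270,35) to (187,117), foot at (320,188)). Nothing else was disturbed. I'll let it settle, then measure it by code.

Call:
{"op": "apply_moves", "data": {"commands": [[[0, 0, -0.5, 0], [0, 0, -0.5, 0], [0, 0, 0, 0]]], "grip": -1}}

```text
clock: 12.45
tool_pos: [480.4, -41.5, 217.4]
eef_rot: [3.14, 0.001, 1.773]
ft_force: [-0.7, 0.4, -0.9]
width: 0.91
gripper_force: 0.0
```

```bash
python3 - <<'E'
from h import *
for n in('wrist','scene','side'):
    s=ctrl.read_state();im=ctrl.capture(n);cv2.imwrite(f'pics/g_{n}.png',im[:,:,::-1])
    if n=='wrist': np.save('g.npy',np.r_[s['tool_pos'],s['eef_rot']]);print(s['clock'],s['tool_pos'],s['eef_rot'])
    r=ctrl.search_frame('key',n);print(n,[(np.array(d['rect']),d['p']) for d in r])
    hsv=cv2.cvtColor(im,cv2.COLOR_RGB2HSV)
    m=((hsv[...,1]<40)&(hsv[...,2]>110)).astype(np.uint8)
    u,v,w,h=r[0]['rect'] if n=='wrist' else min(r,key=lambda d:abs(d['rect'][0]-320)+abs(d['rect'][1]-200))['rect']
    k=np.zeros_like(m);k[max(0,int(v-h/2-6)):int(v+h/2+6),max(0,int(u-w/2-6)):int(u+w/2+6)]=1
    nn,l,st,ce=cv2.connectedComponentsWithStats(m*k)
    i=1+np.argmax(st[1:,4]);c=cv2.findContours((l==i).astype(np.uint8),cv2.RETR_EXTERNAL,cv2.CHAIN_APPROX_SIMPLE)[0][0]
    print(st[i],cv2.approxPolyDP(c,2.5,True)[:,0].tolist())
E
```

```text
12.45 [480.4 -41.5 217.4] [3.1 0.  1.8]
wrist [(array([267.4, 122.2, 149.5, 167.2]), 0.71)]
[ 191   38  151  169 5318] [[262, 38], [191, 109], [204, 119], [232, 94], [299, 173], [291, 184], [310, 206], [341, 178], [322, 154], [310, 159], [246, 83], [274, 54], [272, 45]]
scene [(array([322. , 200.4,  39.4,  45.2]), 0.95), (array([396.9, 163.2,  44.4,  25.7]), 0.55)]
[304 178  41  44 478] [[322, 178], [319, 182], [326, 189], [320, 192], [322, 194], [313, 206], [308, 205], [304, 210], [304, 216], [312, 221], [317, 216], [317, 208], [332, 190], [344, 193]]
side [(array([345.4, 222.1,  56.2,  51.2]), 0.97), (array([345.9, 338.4,  69.7,  85. ]), 0.92), (array([240.5, 348.5,  54. ,  47.7]), 0.27)]
[318 198  52  55 859] [[318, 202], [321, 217], [330, 217], [344, 234], [333, 239], [335, 246], [347, 243], [369, 252], [348, 242], [367, 234], [366, 227], [352, 231], [335, 213], [336, 203], [331, 198]]
```

```bash
python3 - <<'E'
from h import *
v=np.load('g.npy');C=cam('wrist',dict(tool_pos=v[:3],eef_rot=v[3:]));S=cam('scene');B=cam('side')
for n,w,s,b in(('A',(198,113),(321,180),(366,231)),('B',(268,45),(342,193),(335,242)),('foot',(316,181),(311,213),(327,208))):
    P=[tri([(C,w),(S,s)]),tri([(C,w),(B,b)]),tri([(C,w),(S,s),(B,b)])];print(n,*P)
for z in(12,20,28):
    a,b,f=[onz(C,p,z) for p in((197,113),(267,46),(239,89))];print(z,a,b,np.linalg.norm(a-b),f,onz(C,(305,166),z+14))
im=cv2.imread('pics/g_wrist.png');cv2.imwrite('pics/g2.png',cv2.resize(im[20:220,170:370],(600,600),interpolation=cv2.INTER_CUBIC))
E
```

```text
A [339.2   6.9  35.2] [334.6   6.   22.5] [334.1   7.3  24.4]
B [402.6  84.3  33.6] [399.6  87.9  27.1] [399.6  85.6  26.1]
foot [478.1 -41.6  31.4] [477.5 -43.6  26.6] [477.  -41.9  28.6]
12 [328.5   4.8  12. ] [396.6  90.1  12. ] 109.17900476387683 [372.7  40.1  12. ] [462.1 -28.8  26. ]
20 [331.7   5.2  20. ] [398.3  88.6  20. ] 106.66659378378496 [374.8  39.7  20. ] [462.3 -27.5  34. ]
28 [334.9   5.6  28. ] [399.9  87.   28. ] 104.15418280369306 [377.   39.3  28. ] [462.4 -26.3  42. ]
```

View pics/g2.png

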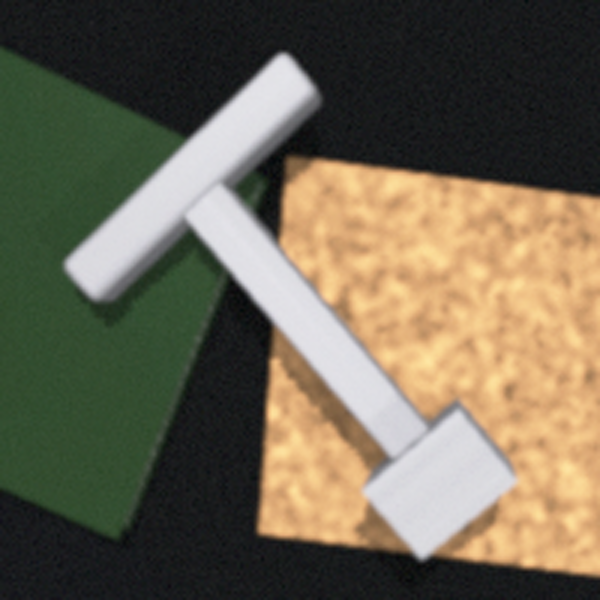

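The key lies flat: bar centre about (368,47,24), foot at (477,-42), stem at -39°. In the view the book sits under one bar half while the far end (crop (300,75)) is free. Next: grip that free end, roll the key 90° so that its bar stands in a vertical plane, then regrip across the bar so it can swing upright between flat pads.

Call:
{"op": "apply_moves", "data": {"commands": [[[0.96, -0.44, 0, 0], [0.96, -0.44, 0, 0], [0.96, -0.44, 0, 0], [0.96, -0.44, 0, 0], [0.96, -0.44, 0, 0], [0.96, -0.44, 0, 0], [0.96, -0.44, 0, 0]]]}}

```text
clock: 13.62
tool_pos: [391.9, 79.1, 216.4]
eef_rot: [3.141, -0.0, 1.773]
ft_force: [0.5, -1.1, -0.5]
width: 0.998
gripper_force: 0.0
```

Call:
{"op": "apply_moves", "data": {"commands": [[[0, 0, 1, 0.34], [0, 0, 1, 0.34], [0, 0, 1, 0.34], [0, 0, 1, 0.34], [0, 0, 1, 0.34], [0, 0, 0.5, 0], [0, 0, 0, 0]]]}}

```text
clock: 14.5
tool_pos: [392.5, 78.3, 106.2]
eef_rot: [-3.141, 0.0, 0.886]
ft_force: [-0.2, 0.3, 0.2]
width: 1.0
gripper_force: 0.0
```

```bash
python3 - <<'E'
from h import *
s=ctrl.read_state();C=cam('wrist',s);im=ctrl.capture('wrist');cv2.imwrite('pics/g3.png',im[:,:,::-1])
print(s['clock'],s['tool_pos'],s['eef_rot'])
hsv=cv2.cvtColor(im,cv2.COLOR_RGB2HSV);m=((hsv[...,1]<40)&(hsv[...,2]>120)).astype(np.uint8)
n,l,st,_=cv2.connectedComponentsWithStats(m)
for i in range(1,n):
    if st[i,4]>800:
        c=cv2.findContours((l==i).astype(np.uint8),cv2.RETR_EXTERNAL,cv2.CHAIN_APPROX_SIMPLE)[0][0];print(st[i],cv2.approxPolyDP(c,3,True)[:,0].tolist())
print(proj(C,[[334,6,33],[402,88,33],[477,-42,49],[393,78,33]]))
E
```

```text
14.5 [392.5  78.3 106.2] [-3.1  0.   0.9]
[ 217    0   99   51 2489] [[217, 0], [276, 50], [283, 46], [315, 0], [260, 0], [265, 7], [258, 11], [247, 0]]
[  236   186   296   128 10912] [[236, 266], [309, 236], [313, 311], [328, 313], [332, 310], [333, 266], [405, 265], [409, 242], [418, 246], [443, 278], [443, 289], [457, 279], [436, 253], [452, 265], [466, 268], [491, 290], [521, 289], [531, 235], [496, 216], [459, 218], [454, 238], [334, 240], [331, 188], [313, 186], [309, 193], [310, 232]]
[ 560  222   80  138 5984] [[630, 222], [630, 227], [624, 227], [626, 231], [622, 229], [605, 247], [612, 249], [560, 300], [621, 359], [639, 347], [639, 244], [633, 245], [639, 242], [639, 230]]
[[320.  313.1]
 [321.  192.4]
 [505.1 265.2]
 [320.1 209.4]]
```

Call:
{"op": "apply_moves", "data": {"commands": [[[0, 0, 1, 0], [0, 0, 1, 0], [0, 0, 1, 0], [0, 0, 1, 0], [0, 0, 0.7, 0], [0, 0, 0, 0]]]}}

```text
clock: 15.3
tool_pos: [392.9, 78.0, 12.4]
eef_rot: [-3.141, 0.0, 0.884]
ft_force: [-0.7, 0.3, 0.3]
width: 0.996
gripper_force: 0.0
```

Call:
{"op": "apply_moves", "data": {"commands": [[[0, 0, 0, 0], [0, 0, 0, 0], [0, 0, 0, 0], [0, 0, 0, 0], [0, 0, 0, 0], [0, 0, 0, 0]]], "grip": 1, "force": 20}}

```text
clock: 16.05
tool_pos: [393.1, 78.0, 12.5]
eef_rot: [3.141, -0.0, 0.883]
ft_force: [-0.3, 0.8, 4.8]
width: 0.205
gripper_force: 23.7
```

Call:
{"op": "apply_moves", "data": {"commands": [[[0, 0, -0.5, 0], [0, 0, -1, 0], [0, 0, -1, 0], [0, 0, -1, 0], [0, 0, -1, 0], [0, 0, 0, 0]]]}}

```text
clock: 16.8
tool_pos: [392.8, 78.1, 103.1]
eef_rot: [3.14, -0.001, 0.882]
ft_force: [1.1, 0.2, -4.5]
width: 0.205
gripper_force: 20.2
```

```bash
cat > look.py <<'E'
from h import *
def look(tag,n='wrist',th=120,mn=600):
    s=ctrl.read_state();im=ctrl.capture(n);cv2.imwrite(f'pics/{tag}.png',im[:,:,::-1])
    print(s['clock'],s['tool_pos'],s['eef_rot'],'F',s['ft_force'],'T',np.array(s['wrist_torque'])*1000,s['width'],s['gripper_force'])
    hsv=cv2.cvtColor(im,cv2.COLOR_RGB2HSV);m=((hsv[...,1]<40)&(hsv[...,2]>th)).astype(np.uint8)
    N,l,st,_=cv2.connectedComponentsWithStats(m)
    for i in range(1,N):
        if st[i,4]>mn:
            c=cv2.findContours((l==i).astype(np.uint8),cv2.RETR_EXTERNAL,cv2.CHAIN_APPROX_SIMPLE)[0][0];print(st[i],cv2.approxPolyDP(c,3,True)[:,0].tolist())
    return s,im
E
python3 -c "
from look import *
look('h1')"
```

```text
16.8 [392.8  78.1 103.1] [ 3.1 -0.   0.9] F [ 1.1  0.2 -4.5] T [386.4 154.    9.9] 0.20453637560944765 20.171181857585907
[ 215    0   99   51 2486] [[215, 0], [275, 50], [313, 0], [258, 0], [261, 10], [252, 9], [245, 0]]
[  494   222   146   178 12596] [[633, 222], [607, 248], [613, 250], [592, 271], [578, 264], [524, 265], [517, 296], [527, 299], [494, 301], [499, 311], [604, 369], [617, 384], [613, 399], [637, 396], [631, 396], [639, 373], [639, 227]]
[ 300  224   45  106 3752] [[333, 224], [304, 227], [301, 232], [301, 323], [320, 329], [344, 324], [338, 321], [339, 317], [343, 319], [343, 312], [337, 304], [338, 240]]
```

Call:
{"op": "apply_moves", "data": {"commands": [[[0, 0, 0.4, 0], [0, 0, 0.3, 0]]], "grip": 0.63}}

```text
clock: 17.1
tool_pos: [392.1, 78.0, 87.0]
eef_rot: [-3.14, 0.001, 0.882]
ft_force: [-0.1, -0.6, -2.8]
width: 0.204
gripper_force: 19.9
```

```bash
python3 -c "
from look import *
s=ctrl.read_state();print(np.array(s['wrist_torque'])*1000,s['width'],s['gripper_force'])"
```

```text
[292.7 106.8 -10.8] 0.20371777572818156 19.866446256637573
```

Call:
{"op": "apply_moves", "data": {"commands": [[[0, 0, 0, 0]]], "grip": 0.61}}

```text
clock: 17.23
tool_pos: [392.2, 78.0, 87.3]
eef_rot: [-3.139, 0.001, 0.882]
ft_force: [0.0, -0.5, -3.1]
width: 0.206
gripper_force: 19.9
```

```bash
python3 -c "
from look import *
s=ctrl.read_state();print(np.array(s['wrist_torque'])*1000,s['width'],s['gripper_force'])"
```

```text
[272.8  89.6 -47.3] 0.20581271678507107 19.883678555488586
```

Call:
{"op": "apply_moves", "data": {"commands": [[[0, 0, 0, 0]]], "grip": 0.6}}

```text
clock: 17.35
tool_pos: [392.7, 78.0, 88.1]
eef_rot: [-3.141, 0.0, 0.882]
ft_force: [0.4, -0.0, -3.1]
width: 0.202
gripper_force: 19.9
```

Call:
{"op": "apply_moves", "data": {"commands": [[[0, 0, 0, 0]]], "grip": 0.594}}

```text
clock: 17.48
tool_pos: [392.9, 78.0, 88.4]
eef_rot: [3.141, -0.0, 0.882]
ft_force: [1.3, -0.3, -2.8]
width: 0.204
gripper_force: 19.9
```

```bash
python3 -c "
from look import *
s=ctrl.read_state();print(np.array(s['wrist_torque'])*1000,s['width'],s['gripper_force'])"
```

```text
[270.1  92.1  -7.2] 0.2039177506686367 19.89338994026184
```

```bash
cat > fit.py <<'E'
from h import *
from scipy.optimize import minimize
def boxes():
    b=[]
    for (hx,hy,z0,z1) in((23,23,0,34),(9,9,34,147),(9,55,147,165)):
        b.append(np.array([[sx*hx,sy*hy,z] for sx in(-1,1) for sy in(-1,1) for z in(z0,z1)],float))
    return b
BX=boxes()
def grab(names=('wrist','side','scene'),tag=None):
    o=[]
    for n in names:
        s=ctrl.read_state();C=cam(n,s);im=ctrl.capture(n)
        if tag: cv2.imwrite(f'pics/{tag}_{n}.png',im[:,:,::-1])
        h=cv2.cvtColor(im,cv2.COLOR_RGB2HSV);m=((h[...,1]<45)&(h[...,2]>(110 if n!='wrist' else 120))).astype(np.float32)
        o.append((C,cv2.GaussianBlur(m,(0,0),.7)))
    return o
def sil(C,Rm,t,sh):
    m=np.zeros(sh,np.uint8)
    for b in BX:
        P=b@Rm.T+t;p=proj(C,P)
        if np.abs(p).max()>3000: continue
        cv2.fillConvexPoly(m,cv2.convexHull((p*16).round().astype(np.int32)),255,lineType=cv2.LINE_AA,shift=4)
    return m.astype(np.float32)/255
K=np.ones((9,9),np.uint8)
def score(o,Rm,t):
    f=0
    for C,m in o:
        s=sil(C,Rm,t,m.shape);ring=cv2.dilate(s,K)-s
        if s.sum()<20: f+=1;continue
        f-= (s*m).sum()/s.sum()-(ring*m).sum()/max(ring.sum(),1)
    return f/len(o)
def fit(o,starts):
    """starts: list of (Rot,t of bar centre)"""
    best=None
    for r0,b0 in starts:
        g=lambda v:(lambda Rm:score(o,Rm,np.array(b0)+v[3:]*10-Rm@[0,0,156]))((r0*R.from_rotvec(v[:3])).as_matrix())
        q=minimize(g,np.zeros(6),method='Nelder-Mead',options=dict(initial_simplex=np.vstack([np.zeros(6),np.eye(6)*np.array([.15,.15,.15,.6,.6,.6])]),maxfev=350))
        if best is None or q.fun<best[0]: best=(q.fun,r0*R.from_rotvec(q.x[:3]),np.array(b0)+q.x[3:]*10)
    return best
def report(b):
    Rm=b[1].as_matrix();print('score',round(b[0],3),'bar',b[2],'foot',b[2]-Rm@[0,0,156],'\n x',*Rm[:,0].round(3),' y',*Rm[:,1].round(3),' z',*Rm[:,2].round(3))
E
cat > f1.py <<'E'
from fit import *
import sys
o=grab(('wrist','side'),'k1');s=ctrl.read_state();print(s['clock'],np.array(s['wrist_torque'])*1000,s['gripper_force'])
gp=np.array(s['tool_pos'])+[0,0,15]
e=np.array([.775,-.632,0]);bd=np.array([.63,.78,0]);u=np.array([0,0,1.]) # stem dir to foot, B dir
st=[]
for roll in(0,30,60,85):
  for dr in(0,35):
    a=np.radians(roll);d=np.radians(dr)
    y=np.cos(a)*bd+np.sin(a)*u          # towards B (sign of key y irrelevant)
    n=-np.cross(y,e);z=-(np.cos(d)*e-np.sin(d)*u); z=z-y*(z@y);z/=np.linalg.norm(z)
    st.append((R.from_matrix(np.c_[np.cross(y,z),y,z]),gp-40*y))
b=fit(o,st);report(b)
E
time python3 f1.py
```

```text
17.575 [264.7 203.3   1. ] 19.893736839294434
score -0.375 bar [391.1  79.1  80.8] foot [481.5  43.9 203. ] 
 x -0.66 -0.693 0.289  y -0.478 0.684 0.551  z -0.579 0.226 -0.783
real	0m12.379s
user	0m9.430s
sys	0m1.742s
```

Call:
{"op": "apply_moves", "data": {"commands": [[[0, 0, 0, 0], [0, 0, 0, 0]]], "grip": 0.588}}

```text
clock: 17.82
tool_pos: [392.8, 78.0, 88.4]
eef_rot: [3.141, -0.0, 0.882]
ft_force: [-0.7, -0.3, -3.1]
width: 0.206
gripper_force: 15.9
```

```bash
cat >t.py <<'E'
from h import *
T=[]
for i in range(2):
    s=ctrl.read_state();T.append(s['wrist_torque']);ctrl.capture('wrist') if i<1 else 0
T=np.mean(T,0)*1000;r=np.array([T[1],-T[0]])/3.92
print(s['clock'],T,'r',r,'stem',r@[.775,-.632],'bar',r@[-.63,-.78],s['width'],s['gripper_force'],s['ft_force'])
E
python3 t.py
```

```text
17.875 [272.7 151.1 -27.9] r [ 38.6 -69.6] stem 73.84981545607812 bar 29.981081391153168 0.21104897622672722 15.928055047988892 [ 0.3  0.7 -3. ]
```

Call:
{"op": "apply_moves", "data": {"commands": [[[0, 0, 0, 0]]], "grip": 0.584}}

```text
clock: 18.0
tool_pos: [392.7, 78.0, 88.3]
eef_rot: [-3.142, 0.0, 0.882]
ft_force: [0.9, -0.0, -3.7]
width: 0.209
gripper_force: 14.0
```

Call:
{"op": "apply_moves", "data": {"commands": [[[0, 0, 0, 0]]], "grip": 0.58}}

```text
clock: 18.12
tool_pos: [392.8, 78.0, 88.3]
eef_rot: [-3.142, -0.0, 0.882]
ft_force: [-0.7, -0.2, -3.3]
width: 0.207
gripper_force: 14.9
```

```bash
python3 t.py
```

```text
18.175 [303.1 121.9  15.7] r [ 31.1 -77.3] stem 72.96025204797779 bar 40.70929875340439 0.2108203730155561 15.08843670686474 [-0.8  0.2 -3.1]
```

Call:
{"op": "apply_moves", "data": {"commands": [[[0, 0, 0, 0]]], "grip": 0.574}}

```text
clock: 18.3
tool_pos: [392.8, 78.0, 88.3]
eef_rot: [-3.142, -0.0, 0.882]
ft_force: [0.0, -0.1, -2.2]
width: 0.214
gripper_force: 12.9
```

Call:
{"op": "apply_moves", "data": {"commands": [[[0, 0, 0, 0]]], "grip": 0.568}}

```text
clock: 18.42
tool_pos: [392.7, 78.0, 88.3]
eef_rot: [-3.141, -0.0, 0.882]
ft_force: [0.5, 0.2, -3.7]
width: 0.22
gripper_force: 14.5
```

```bash
python3 t.py
```

```text
18.475 [246.8 124.5 -15.8] r [ 31.8 -63. ] stem 64.40410639861875 bar 29.10037928691908 0.21650572477010108 14.778577541001141 [ 0.4  0.3 -3. ]
```

Call:
{"op": "apply_moves", "data": {"commands": [[[0, 0.4, -0.5, 0], [0, 0.8, -1, 0], [0, 0.8, -1, 0], [0, 0.8, -1, 0], [0, 0.8, -1, 0], [0, 0.4, -0.5, 0], [0, 0, 0, 0]]], "grip": 0.56}}

```text
clock: 19.35
tool_pos: [454.8, 26.9, 188.6]
eef_rot: [3.141, -0.0, 0.882]
ft_force: [-0.5, -0.4, -4.1]
width: 0.224
gripper_force: 16.2
```

```bash
python3 t.py
```

```text
19.4 [271.3 130.4  19.7] r [ 33.3 -69.2] stem 69.51731334099517 bar 33.022524559382646 0.21727281356375772 16.35049976874143 [ 0.1  0.1 -3.9]
```

Call:
{"op": "apply_moves", "data": {"commands": [[[0, 0, 0, 0]]], "grip": 0.545}}

```text
clock: 19.52
tool_pos: [453.8, 27.6, 187.6]
eef_rot: [-3.14, 0.001, 0.883]
ft_force: [0.1, 0.0, -4.0]
width: 0.229
gripper_force: 17.6
```

Call:
{"op": "apply_moves", "data": {"commands": [[[0, 0, 0, 0]]], "grip": 0.53}}

```text
clock: 19.65
tool_pos: [454.1, 27.4, 187.9]
eef_rot: [-3.14, 0.001, 0.883]
ft_force: [0.0, 0.8, -4.3]
width: 0.236
gripper_force: 17.8
```

```bash
python3 t.py
```

```text
19.7 [331.4 137.5  41.1] r [ 35.1 -84.5] stem 80.62093335766276 bar 43.83302608360215 0.23533441515748243 16.973970271646976 [-0.2  1.  -3.2]
```

Call:
{"op": "apply_moves", "data": {"commands": [[[0, 0, 0, 0]]], "grip": 0.51}}

```text
clock: 19.82
tool_pos: [454.4, 27.3, 188.2]
eef_rot: [-3.141, 0.0, 0.883]
ft_force: [-0.0, 0.9, -4.7]
width: 0.247
gripper_force: 19.7
```

Call:
{"op": "apply_moves", "data": {"commands": [[[0, 0, 0, 0]]], "grip": 0.49}}

```text
clock: 19.95
tool_pos: [454.4, 27.2, 188.2]
eef_rot: [-3.141, 0.0, 0.882]
ft_force: [0.5, 0.0, -4.2]
width: 0.258
gripper_force: 15.3
```

Call:
{"op": "apply_moves", "data": {"commands": [[[0, 0, 0, 0]]], "grip": 0.475}}

```text
clock: 20.08
tool_pos: [454.5, 27.2, 188.3]
eef_rot: [-3.141, 0.0, 0.882]
ft_force: [-0.1, 0.7, -3.1]
width: 0.264
gripper_force: 15.8
```

```bash
python3 t.py
```

```text
20.125 [347.1 114.7  56.5] r [ 29.3 -88.6] stem 78.64566846470926 bar 50.63264428287724 0.26261390259912987 16.268000230193138 [-0.3  1.  -3.9]
```

Call:
{"op": "apply_moves", "data": {"commands": [[[0, 0, 0, 0]]], "grip": 0.465}}

```text
clock: 20.25
tool_pos: [454.5, 27.1, 188.4]
eef_rot: [3.142, 0.0, 0.882]
ft_force: [-0.3, 0.7, -3.6]
width: 0.264
gripper_force: 12.4
```

Call:
{"op": "apply_moves", "data": {"commands": [[[0, 0, 0, 0]]], "grip": 0.457}}

```text
clock: 20.38
tool_pos: [454.5, 27.2, 188.3]
eef_rot: [-3.142, -0.0, 0.882]
ft_force: [0.4, 0.2, -3.8]
width: 0.276
gripper_force: 14.6
```

Call:
{"op": "apply_moves", "data": {"commands": [[[0, 0, 0, 0]]], "grip": 0.45}}

```text
clock: 20.5
tool_pos: [454.5, 27.1, 188.3]
eef_rot: [-3.142, 0.0, 0.882]
ft_force: [-0.4, -0.1, -3.0]
width: 0.274
gripper_force: 12.3
```

```bash
python3 t.py
```

```text
20.55 [163.  116.1  19.3] r [ 29.6 -41.6] stem 49.24173379160234 bar 13.780735731195945 0.2745157630347257 12.203943282365799 [ 0.8  0.3 -3.3]
```

Call:
{"op": "apply_moves", "data": {"commands": [[[0, 0, 0, 0]]], "grip": 0.446}}

```text
clock: 20.68
tool_pos: [454.5, 27.2, 188.3]
eef_rot: [3.142, 0.0, 0.882]
ft_force: [0.3, -0.4, -2.7]
width: 0.281
gripper_force: 11.4
```

```bash
python3 t.py
```

```text
20.725 [150.6 170.3  45.6] r [ 43.5 -38.4] stem 57.95260600145536 bar 2.5890410560534165 0.2753247528758409 12.324219569563866 [-0.4  0.3 -3.1]
```

Call:
{"op": "apply_moves", "data": {"commands": [[[0, 0, 0, 0]]], "grip": 0.443}}

```text
clock: 20.85
tool_pos: [454.5, 27.2, 188.3]
eef_rot: [-3.142, 0.0, 0.882]
ft_force: [-0.4, 0.1, -3.7]
width: 0.279
gripper_force: 11.9
```

```bash
python3 t.py
```

```text
20.9 [199.8 200.3 -20.3] r [ 51.1 -51. ] stem 71.82067320754976 bar 7.564949680293543 0.28119785578259554 11.781651601195335 [ 0.3 -0.4 -3.2]
```

```bash
cat > f2.py <<'E'
from fit import *
o=grab(('wrist','side','scene'),'m');s=ctrl.read_state()
gp=np.array(s['tool_pos'])+[0,0,14]
yw=s['eef_rot'][2]-np.pi/2
e=np.array([np.cos(yw),np.sin(yw),0]);bd=np.array([-e[1],e[0],0])
def pose(a,d,off=40):
    y=bd;z=-(np.cos(d)*e-np.sin(d)*np.array([0,0,1]))
    M=np.c_[np.cross(y,z),y,z];M=R.from_rotvec(-e*a).as_matrix()@M   # B end up?
    if M[2,1]<-1e-6: M=R.from_rotvec(e*a).as_matrix()@np.c_[np.cross(y,z),y,z]
    return M,gp-off*M[:,1]
L=[]
for a in range(0,121,10):
    for d in range(0,91,10):
        for off in (40,):
            M,b=pose(np.radians(a),np.radians(d),off);L.append((score(o,M,b-M@[0,0,156]),a,d))
L.sort();print(L[:8])
b=fit(o,[(R.from_matrix(M),c) for M,c in [pose(np.radians(a),np.radians(d)) for _,a,d in L[:2]]]);report(b)
for C,m in o: print(score([(C,m)],b[1].as_matrix(),b[2]-b[1].as_matrix()@[0,0,156]))
E
python3 f2.py
```

```text
[(np.float32(-0.4272007), 30, 40), (np.float32(-0.3631111), 20, 40), (np.float32(-0.35131693), 40, 30), (np.float32(-0.3417151), 30, 30), (np.float32(-0.26158482), 20, 50), (np.float32(-0.22860356), 50, 20), (np.float32(-0.22719885), 10, 50), (np.float32(-0.20897222), 0, 80)]
score -0.573 bar [436.5   2.3 177.7] foot [559.  -48.5  95.6] 
 x 0.177 -0.696 0.695  y 0.593 0.64 0.49  z -0.786 0.325 0.526
-0.6734083
-0.45903382
-0.587978
```

Call:
{"op": "apply_moves", "data": {"commands": [[[0, 0, 0, 0]]], "grip": 0.438}}

```text
clock: 21.18
tool_pos: [454.6, 27.1, 188.4]
eef_rot: [3.142, 0.0, 0.882]
ft_force: [-0.3, 0.2, -3.2]
width: 0.281
gripper_force: 11.4
```

Call:
{"op": "apply_moves", "data": {"commands": [[[0, 0, 0, 0]]], "grip": 0.434}}

```text
clock: 21.3
tool_pos: [454.6, 27.2, 188.3]
eef_rot: [3.142, -0.0, 0.882]
ft_force: [0.4, -0.5, -3.6]
width: 0.288
gripper_force: 11.6
```

```bash
python3 t.py; python3 f2.py
```

```text
21.35 [132.3  87.3   8.5] r [ 22.3 -33.7] stem 38.580615162459544 bar 12.298245973166635 0.28233287546160557 11.565099656581879 [ 0.4  0.1 -4.3]
[(np.float32(-0.45062342), 30, 50), (np.float32(-0.33660626), 40, 40), (np.float32(-0.312555), 40, 50), (np.float32(-0.258108), 50, 40), (np.float32(-0.24205501), 20, 50), (np.float32(-0.23935537), 30, 40), (np.float32(-0.23607363), 20, 60), (np.float32(-0.23057437), 30, 60)]
score -0.593 bar [434.9   4.6 173.4] foot [555.8 -23.   78.8] 
 x 0.281 -0.764 0.581  y 0.566 0.621 0.542  z -0.775 0.177 0.606
-0.71482
-0.46908423
-0.5954963
```

Call:
{"op": "apply_moves", "data": {"commands": [[[0, 0, 0, 0], [0, 0, 0, 0], [0, 0, 0, 0]]], "grip": 0.432}}

```text
clock: 21.88
tool_pos: [454.8, 27.1, 188.6]
eef_rot: [3.141, -0.0, 0.882]
ft_force: [-0.3, 0.1, 0.0]
width: 0.283
gripper_force: 0.0
```

```bash
python3 t.py; python3 f2.py
```

```text
21.925 [  5.8  31.5 -12.9] r [ 8.  -1.5] stem 7.1681382409209045 bar -3.898723670468271 0.2840885986723679 0.0 [-0.3 -0.5 -0.1]
[(np.float32(-0.15432887), 20, 80), (np.float32(-0.1105755), 20, 50), (np.float32(-0.105543636), 30, 50), (np.float32(-0.103933394), 20, 70), (np.float32(-0.10318238), 100, 50), (np.float32(-0.097649395), 10, 50), (np.float32(-0.09669798), 30, 80), (np.float32(-0.09581685), 100, 40)]
score -0.306 bar [429.7  14.1 159.4] foot [494.9   3.2  18.1] 
 x 0.66 -0.661 0.356  y 0.624 0.747 0.23  z -0.418 0.07 0.906
-0.38548806
-0.3530518
-0.18036088
```

Call:
{"op": "apply_moves", "data": {"commands": [[[0, 0, -1, 0], [0, 0, -1, 0], [0, 0, -1, 0], [0, 0, 0, 0]]], "grip": -1}}

```text
clock: 22.58
tool_pos: [455.0, 27.1, 249.3]
eef_rot: [3.139, -0.001, 0.882]
ft_force: [0.3, -1.3, -0.5]
width: 1.002
gripper_force: 0.0
```

```bash
cat > f3.py <<'E'
from fit import *
import sys
o=grab(('wrist','side','scene'),sys.argv[1]);s=ctrl.read_state();print(s['clock'],s['tool_pos'])
for n in('side','wrist'): print([(np.array(d['rect']),d['p']) for d in ctrl.search_frame('key',n)[:2]])
# lying/standing hypotheses: find yaw, position by grid on coarse
best=[]
for up in(0,1):
  for yaw in range(0,360,20):
    c,sn=np.cos(np.radians(yaw)),np.sin(np.radians(yaw))
    if up:
        if yaw>=180: continue
        z=np.array([0,0,1.]);y=np.array([c,sn,0])
    else: z=np.array([c,sn,-.1]);z/=np.linalg.norm(z);y=np.array([-sn,c,0])
    M=np.c_[np.cross(y,z),y,z]
    for fx in range(340,640,20):
      for fy in range(-140,160,20):
        f=np.array([fx,fy,3 if up else 26.])
        best.append((score(o[1:],M,f),tuple(f),yaw,up,M))
best.sort(key=lambda t:t[0]);print([(round(float(b[0]),2),)+b[1:4] for b in best[:4]])
b=fit(o,[(R.from_matrix(t[4]),np.array(t[1])+t[4]@[0,0,156]) for t in best[:3]]);report(b)
E
time python3 f3.py n1
```

```text
22.725 [454.2  27.2 247.4]
[(array([343.2, 208.4,  59.6,  40.7]), 0.89), (array([347.3, 340.1,  69.8,  86.6]), 0.71)]
[(array([336. , 221.9,  82.4, 146.4]), 0.84), (array([ 52.4,  80.1, 104.6, 158.5]), 0.78)]
[(-0.36, (np.float64(520.0), np.float64(-140.0), np.float64(26.0)), 300, 0), (-0.33, (np.int64(480), np.int64(0), np.int64(3)), 140, 1), (-0.32, (np.float64(540.0), np.float64(-140.0), np.float64(26.0)), 280, 0), (-0.32, (np.int64(480), np.int64(0), np.int64(3)), 120, 1)]
score -0.369 bar [ 591.7 -272.8   13.2] foot [ 515.9 -137.5   29.8] 
 x 0.087 0.169 -0.982  y 0.87 0.467 0.158  z 0.486 -0.868 -0.106
real	0m43.613s
user	0m26.982s
sys	0m11.310s
```

```bash
cat > f4.py <<'E'
from fit import *
import sys
tag=sys.argv[1]
def fitlying(tag,rects,pose,zf=26.):
    o=[]
    for n,(u,v,w,h) in rects.items():
        im=cv2.imread(f'pics/{tag}_{n}.png');hs=cv2.cvtColor(im,cv2.COLOR_BGR2HSV)
        m=((hs[...,1]<45)&(hs[...,2]>110)).astype(np.float32);k=np.zeros_like(m)
        k[max(0,int(v-h/2-8)):int(v+h/2+8),max(0,int(u-w/2-8)):int(u+w/2+8)]=1
        o.append((cam(n,pose),cv2.GaussianBlur(m*k,(0,0),.7)))
    best=[]
    g=onz(o[0][0],rects[list(rects)[0]][:2],20)
    print('centre',[onz(C,r[:2],20) for (C,_),r in zip(o,rects.values())])
    for yaw in range(0,360,15):
        c,s=np.cos(np.radians(yaw)),np.sin(np.radians(yaw))
        for up in(0,1,2):
            y=np.array([-s,c,0.])
            if up==1: z=np.array([0,0,1.])
            elif up==0: z=np.array([c,s,-.1]);z/=np.linalg.norm(z)
            else: z=np.array([c,s,.2]);z/=np.linalg.norm(z);y=np.cross(z,y)
            M=np.c_[np.cross(y,z),y,z]
            for dx in range(-40,41,20):
                for dy in range(-40,41,20):
                    cen=g+[dx,dy,0];f=cen-(70*z if up!=1 else 0);f[2]=3 if up==1 else zf
                    best.append((float(score(o,M,f)),up,yaw,M,f))
    best.sort(key=lambda t:t[0]);print([(round(b[0],2),b[1],b[2]) for b in best[:5]])
    b=fit(o,[(R.from_matrix(t[3]),t[4]+t[3]@[0,0,156]) for t in best[:3]]);report(b)
    print([float(score([q],b[1].as_matrix(),b[2]-b[1].as_matrix()@[0,0,156])) for q in o])
    return b
if __name__=='__main__':
    s=ctrl.read_state()
    fitlying(tag,{'side':(343,208,60,41),'wrist':(336,222,82,146)},s)
E
python3 f4.py n1
python3 - <<'E'
import cv2
im=cv2.imread('pics/n1_wrist.png');cv2.imwrite('pics/n1v.png',im[80:320,180:500])
E
```

```text
centre [array([434.4, -70.2,  20. ]), array([430. , -36.8,  20. ])]
[(-0.37, 2, 30), (-0.33, 0, 225), (-0.32, 2, 210), (-0.31, 0, 45), (-0.31, 2, 195)]
score -0.832 bar [366.7 -51.6  67.6] foot [501.4  15.7  26.8] 
 x 0.456 -0.889 0.04  y 0.215 0.154 0.964  z -0.864 -0.431 0.261
[-0.8048160672187805, -0.8583061695098877]
```

View pics/n1v.png

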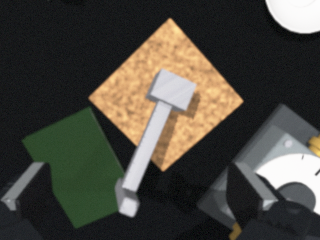

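The key landed on its bar end: the fit (score 0.83) gives bar centre (367,-52,68), foot (501,16,27) and y up. The view agrees, with the foot at (172,90) on the mat and the bar seen end-on at (127,197). That's the rolled pose I wanted, so I can grip across the bar's x faces now.

Call:
{"op": "apply_moves", "data": {"commands": [[[-0.95, -0.14, 0, 0], [-0.95, -0.14, 0, 0], [-0.95, -0.14, 0, 0], [-0.95, -0.14, 0, 0], [-0.95, -0.14, 0, 0], [-0.95, -0.14, 0, 0], [0, 0, 1, 0.26], [0, 0, 1, 0.26], [0, 0, 1, 0.26], [0, 0, 0.7, 0]]]}}

```text
clock: 24.08
tool_pos: [368.0, -50.4, 173.4]
eef_rot: [-3.141, 0.001, 0.472]
ft_force: [0.6, 0.2, 0.5]
width: 1.0
gripper_force: 0.0
```

```bash
python3 - <<'E'
from fit import *
o=grab(('wrist','side'),'p1');s=ctrl.read_state();print(s['clock'],s['tool_pos'],s['eef_rot'])
M=np.array([[.456,.215,-.864],[-.889,.154,-.431],[.04,.964,.261]])
b=fit(o,[(R.from_matrix(M),[366.7,-51.6,67.6])]);report(b)
for P in (b[2]+12*b[1].as_matrix()[:,1],):
    d=P-s['tool_pos'];y=s['eef_rot'][2];print('tool dx dy',d[0]*np.cos(y)+d[1]*np.sin(y),d[0]*np.sin(y)-d[1]*np.cos(y),d[2])
E
```

```text
24.175 [367.7 -50.2 173.3] [-3.1  0.   0.5]
score -0.773 bar [369.2 -51.5  69.4] foot [503.3  14.5  24.8] 
 x 0.446 -0.895 0.019  y 0.248 0.144 0.958  z -0.86 -0.423 0.286
tool dx dy 4.1048363057468364 1.6158570084811297 -92.3536273357928
```

Call:
{"op": "apply_moves", "data": {"commands": [[[0.1, 0.04, 1, 0], [0.1, 0.04, 1, 0], [0, 0, 1, 0], [0, 0, 1, 0], [0, 0, 1, 0], [0, 0, 0.5, 0], [0, 0, 0, 0]]]}}

```text
clock: 25.05
tool_pos: [373.3, -49.9, 64.4]
eef_rot: [-3.141, 0.0, 0.474]
ft_force: [-0.5, -0.3, 0.9]
width: 1.002
gripper_force: 0.0
```

Call:
{"op": "apply_moves", "data": {"commands": [[[0, 0, 0, 0], [0, 0, 0, 0], [0, 0, 0, 0], [0, 0, 0, 0], [0, 0, 0, 0], [0, 0, 0, 0]]], "grip": 1, "force": 20}}

```text
clock: 25.8
tool_pos: [373.6, -49.9, 64.5]
eef_rot: [3.141, -0.0, 0.474]
ft_force: [-0.6, -0.8, 3.7]
width: 0.208
gripper_force: 23.2
```

Call:
{"op": "apply_moves", "data": {"commands": [[[0.3, 0, -0.85, 0], [0.4, 0, -0.85, 0], [0.5, 0, -0.8, 0], [0.65, 0, -0.8, 0], [0, 0, 0, 0]]]}}

```text
clock: 26.42
tool_pos: [406.7, -32.7, 130.4]
eef_rot: [3.141, -0.0, 0.475]
ft_force: [0.7, -0.3, -4.2]
width: 0.207
gripper_force: 19.7
```

```bash
cat > f5.py <<'E'
from fit import *
import sys
o=grab(('wrist','side','scene'),sys.argv[1]);s=ctrl.read_state()
gp=np.array(s['tool_pos'])+[0,0,18];a=s['eef_rot'][2];e=np.array([np.cos(a),np.sin(a),0]);u=np.array([0,0,1.])
print(s['clock'],s['tool_pos'],'F',s['ft_force'],'T',np.array(s['wrist_torque'])*1000,s['width'],s['gripper_force'])
L=[]
for t in range(0,111,5):
    th=np.radians(t);z=-np.cos(th)*e+np.sin(th)*u;y=np.sin(th)*e+np.cos(th)*u
    M=np.c_[np.cross(y,z),y,z]
    for off in(6,12,18): L.append((float(score(o,M,gp-off*y-156*z)),t,off,M,gp-off*y))
L.sort(key=lambda t:t[0]);print([(round(l[0],2),)+l[1:3] for l in L[:4]])
b=fit(o,[(R.from_matrix(L[0][3]),L[0][4])]);report(b)
E
python3 f5.py q1
```

```text
26.575 [405.3 -32.8 129.4] F [-0.1 -0.3 -3.8] T [-82.6 222.4 -22.8] 0.2059878487766102 19.72532109961321
[(-0.6, 25, 6), (-0.59, 20, 18), (-0.59, 25, 12), (-0.58, 20, 12)]
score -0.61 bar [402.8 -33.4 138. ] foot [529.8  31.   74.1] 
 x 0.443 -0.896 -0.022  y 0.376 0.164 0.912  z -0.814 -0.412 0.409
```

Call:
{"op": "apply_moves", "data": {"commands": [[[0.6, 0, -0.5, 0], [0.9, 0, -0.8, 0], [0.9, 0, -0.8, 0], [0.8, 0, -0.6, 0], [0, 0, 0, 0]]], "grip": 0.59}}

```text
clock: 27.2
tool_pos: [463.4, -3.7, 183.9]
eef_rot: [-3.142, 0.0, 0.475]
ft_force: [-0.2, -0.4, -3.9]
width: 0.207
gripper_force: 19.6
```

Call:
{"op": "apply_moves", "data": {"commands": [[[0, 0, 0, 0]]], "grip": 0.583}}

```text
clock: 27.32
tool_pos: [462.2, -3.8, 183.3]
eef_rot: [-3.14, 0.002, 0.474]
ft_force: [-0.2, 0.4, -1.7]
width: 0.211
gripper_force: 11.5
```

```bash
cat >t2.py <<'E'
from h import *
T=[];W=[]
for i in range(3):
    s=ctrl.read_state();T.append(s['wrist_torque']);ctrl.capture('wrist') if i<2 else 0
T=np.mean(T,0)*1000;a=s['eef_rot'][2];r=np.array([T[1],-T[0]])/3.92
print(s['clock'],'r along',r@[np.cos(a),np.sin(a)],'across',r@[np.sin(a),-np.cos(a)],s['width'],s['gripper_force'],s['ft_force'])
E
python3 t2.py
```

```text
27.425 r along 32.173067520815025 across -3.5696052601419357 0.21104178391518746 10.96089599232073 [ 0.8 -0.3 -3.3]
```

Call:
{"op": "apply_moves", "data": {"commands": [[[0, 0, 0, 0], [0, 0, 0, 0]]], "grip": 0.583}}

```text
clock: 27.68
tool_pos: [463.0, -3.8, 184.2]
eef_rot: [-3.141, 0.0, 0.474]
ft_force: [0.2, 0.0, -2.8]
width: 0.207
gripper_force: 9.6
```

```bash
python3 t2.py; python3 f5.py q2
```

```text
27.775 r along -8.194290218742953 across 1.1914998326946327 0.20738102207919498 9.62927651591599 [ 0.7  0.8 -3. ]
27.925 [463.3  -3.7 184.4] F [-0.5 -0.3 -3.2] T [-29.5  98.5 -29.5] 0.20594658473910776 9.629555537248962
[(-0.57, 70, 12), (-0.54, 70, 18), (-0.52, 65, 18), (-0.52, 75, 6)]
score -0.585 bar [452.   -8.9 194.1] foot [499.9  15.9  47.7] 
 x 0.458 -0.889 -0.001  y 0.835 0.429 0.346  z -0.307 -0.159 0.938
```

Call:
{"op": "apply_moves", "data": {"commands": [[[0, 0, 0.9, 0], [0, 0, 0.7, 0], [0, 0, 0.3, 0], [0.3, 0, 0, 0], [0.5, 0, -0.05, 0], [0.5, 0, 0, 0]]]}}

```text
clock: 28.68
tool_pos: [487.5, 8.5, 147.9]
eef_rot: [3.141, -0.001, 0.474]
ft_force: [-1.0, -0.7, -3.0]
width: 0.21
gripper_force: 9.6
```

```bash
python3 f5.py q3
```

```text
28.825 [486.9   8.5 147.4] F [-0.3 -0.1 -2.9] T [-25.3  65.6 -39.8] 0.20586456663915614 9.62759943853598
[(-0.61, 70, 12), (-0.57, 65, 18), (-0.56, 70, 6), (-0.56, 70, 18)]
score -0.623 bar [472.4   1.4 155.2] foot [524.8  28.2  10.7] 
 x 0.451 -0.892 -0.002  y 0.827 0.417 0.378  z -0.336 -0.172 0.926
```

Call:
{"op": "apply_moves", "data": {"commands": [[[-0.7, 0, -0.2, 0], [-1, 0, 0, 0], [-0.6, 0, 0.1, 0], [0, 0, 0.25, 0], [0, 0, 0, 0]]]}}

```text
clock: 29.45
tool_pos: [445.6, -12.8, 144.1]
eef_rot: [-3.141, 0.0, 0.474]
ft_force: [0.3, -0.4, -2.8]
width: 0.208
gripper_force: 9.6
```

```bash
python3 t2.py
```

```text
29.55 r along 4.647510805723847 across -3.297163707253599 0.20857744428976205 9.57068413234083 [-0.1  0.2 -2.9]
```

Call:
{"op": "apply_moves", "data": {"commands": [[[0.2, 0, 0.05, 0], [0.5, 0, 0, 0], [0.5, 0, 0, 0], [0, 0, 0, 0]]]}}

```text
clock: 30.05
tool_pos: [468.1, -1.5, 143.7]
eef_rot: [3.141, -0.002, 0.475]
ft_force: [-0.6, 0.9, 5.4]
width: 0.21
gripper_force: 10.8
```

```bash
python3 f5.py q4
```

```text
30.2 [467.7  -1.7 143.7] F [1.2 1.2 4.9] T [ 210.7 -220.6   12.2] 0.20726805495615858 10.754844720941037
[(-0.55, 75, 18), (-0.53, 80, 12), (-0.51, 80, 6), (-0.51, 80, 18)]
score -0.587 bar [449.2 -10.5 153.7] foot [484.1   7.7   2.7] 
 x 0.453 -0.891 -0.002  y 0.863 0.438 0.252  z -0.224 -0.116 0.968
```

Call:
{"op": "apply_moves", "data": {"commands": [[[0.5, 0, 0, 0], [0.5, 0, 0, 0], [0.4, 0, 0, 0], [0, 0, 0, 0]]]}}

```text
clock: 30.7
tool_pos: [492.2, 11.3, 142.9]
eef_rot: [-3.141, 0.0, 0.475]
ft_force: [-0.8, 0.4, -3.6]
width: 0.208
gripper_force: 9.5
```

```bash
python3 f5.py q5
```

```text
30.85 [491.6  10.9 143.1] F [ 0.2 -0.  -2.1] T [  8.4 -35.2  46.5] 0.20597878870124758 9.535826216451824
[(-0.54, 85, 12), (-0.52, 90, 6), (-0.52, 80, 18), (-0.51, 85, 18)]
score -0.548 bar [480.8   5.3 159.1] foot [493.2  12.5   3.7] 
 x 0.471 -0.882 -0.003  y 0.878 0.469 0.092  z -0.079 -0.046 0.996
```

Call:
{"op": "apply_moves", "data": {"commands": [[[0.2, 0, 0.05, 0], [0, 0, 0, 0]]]}}

```text
clock: 31.1
tool_pos: [495.5, 12.8, 142.4]
eef_rot: [3.142, -0.0, 0.474]
ft_force: [0.3, 0.9, -0.6]
width: 0.209
gripper_force: 9.8
```

Call:
{"op": "apply_moves", "data": {"commands": [[[0, 0, 0, 0], [0, 0, 0, 0], [0, 0, 0, 0], [0, 0, 0, 0]]], "grip": -1}}

```text
clock: 31.6
tool_pos: [495.4, 12.7, 142.4]
eef_rot: [3.141, -0.0, 0.474]
ft_force: [-0.2, 0.8, 0.3]
width: 0.997
gripper_force: 0.0
```

```bash
python3 f5.py q6
```

```text
31.75 [495.4  12.7 142.4] F [-0.6  0.9  0.3] T [-18.1  62.8  18.1] 1.0012002182973672 0.0
[(-0.57, 85, 12), (-0.56, 90, 6), (-0.55, 85, 6), (-0.51, 80, 18)]
score -0.593 bar [488.6  10.  156.2] foot [494.5  13.3   0.3] 
 x 0.453 -0.891 -0.002  y 0.89 0.453 0.043  z -0.038 -0.021 0.999
```

The key stands upright on the mat and has been released. Now I'll measure the valve by code from the stored, unobstructed frames.

```bash
cat > valve.py <<'E'
from h import *
from scipy.optimize import least_squares
def rect(im,C,c,z,half=80,res=.5):
    n=int(2*half/res);g=(np.arange(n)-n/2+.5)*res
    X,Y=np.meshgrid(c[0]+g,c[1]+g);p=proj(C,np.c_[X.ravel(),Y.ravel(),np.full(X.size,z)]).astype(np.float32).reshape(n,n,2)
    return cv2.remap(im,p[...,0],p[...,1],cv2.INTER_CUBIC,borderValue=0),g
def dial(im,C,c0=(521,-200)):
    c=np.array(c0,float);gray=cv2.cvtColor(im,cv2.COLOR_BGR2GRAY).astype(np.float32)
    for it in range(3):
        t,g=rect(gray,C,c,58,90)
        P=[]
        for a in np.radians(np.arange(0,360,4)):
            r=np.arange(56,74,.5);x=np.interp(0,[0],[0])
            xs=((r*np.cos(a)-g[0])/.5).astype(np.float32);ys=((r*np.sin(a)-g[0])/.5).astype(np.float32)
            v=cv2.remap(t,xs[None],ys[None],cv2.INTER_LINEAR)[0];d=np.diff(cv2.GaussianBlur(v[None],(0,0),1.5)[0])
            k=np.argmin(d)
            if d[k]<-3: P.append(c+(r[k]+.25)*np.array([np.cos(a),np.sin(a)]))
        P=np.array(P);q=least_squares(lambda p:np.hypot(*(P-p[:2]).T)-65,c,loss='soft_l1',f_scale=1.)
        c=q.x
    return c,len(P),np.median(np.abs(q.fun))
def darkangles(im,C,c,r0,r1,z):
    gray=cv2.cvtColor(im,cv2.COLOR_BGR2GRAY).astype(np.float32);t,g=rect(gray,C,c,z,70)
    A=np.arange(0,360,2.);v=[]
    for a in np.radians(A):
        r=np.arange(r0,r1,.5);v.append(cv2.remap(t,((r*np.cos(a)-g[0])/.5).astype(np.float32)[None],((r*np.sin(a)-g[0])/.5).astype(np.float32)[None],cv2.INTER_LINEAR).mean())
    v=np.array(v);w=np.median(v)-v;k=np.argmax(w);i=np.arange(k-7,k+8)
    ww=np.clip(w[i%180]-.25*w[k],0,None);return (A[k]+((i-k)*2*ww).sum()/ww.sum()),w[k]
if __name__=='__main__':
    for n,f,p in(('scene','scene0',None),('side','side0',None),('wrist','p1_wrist',dict(tool_pos=[367.7,-50.2,173.3],eef_rot=[3.1416,0,.4735]))):
        im=cv2.imread(f'pics/{f}.png');C=cam(n,p);c,k,e=dial(im,C);print(n,c,k,e,'proj',proj(C,[[c[0],c[1],66]]))
        print(' pointer',darkangles(im,C,c,34,44,60),' mark',darkangles(im,C,c,49,59,58))
        t,_=rect(im,C,c,66,60);cv2.imwrite(f'pics/r_{n}.png',t)
E
python3 valve.py
```

```text
scene [ 521.3 -202.2] 90 1.7859463002346772 proj [[266.2 222.1]]
 pointer (np.float64(290.5475279509106), np.float32(131.75073))  mark (np.float64(15.237750729971197), np.float32(52.403427))
side [ 520.5 -200.8] 82 1.8389638084710853 proj [[332.9 168.6]]
 pointer (np.float64(287.6466202272162), np.float32(32.961243))  mark (np.float64(16.318401231315395), np.float32(28.20288))
wrist [ 523.  -199.5] 90 0.25142418881657846 proj [[562.3 116.9]]
 pointer (np.float64(290.56812014306104), np.float32(181.013))  mark (np.float64(15.161857174393397), np.float32(192.42056))
```

The three views agree on a valve axis near (522,-200.5). The pointer is at 290.6° and the long mark at 15.2°, so the valve still has to turn 84.6°. I'll take the key by its bar now.

Call:
{"op": "apply_moves", "data": {"commands": [[[-0.2, 0, 0, 0], [0, 0, 0, 0]]]}}

```text
clock: 32.0
tool_pos: [491.5, 10.8, 142.3]
eef_rot: [-3.141, 0.0, 0.474]
ft_force: [-0.6, -0.5, 0.1]
width: 1.002
gripper_force: 0.0
```

Call:
{"op": "apply_moves", "data": {"commands": [[[0, 0, 0, 0], [0, 0, 0, 0], [0, 0, 0, 0], [0, 0, 0, 0], [0, 0, 0, 0], [0, 0, 0, 0]]], "grip": 1, "force": 60}}

```text
clock: 32.75
tool_pos: [491.9, 10.9, 142.5]
eef_rot: [3.141, -0.0, 0.474]
ft_force: [-0.4, 0.5, 1.7]
width: 0.203
gripper_force: 58.9
```

Call:
{"op": "apply_moves", "data": {"commands": [[[0, 0, -0.7, 0], [0, 0, -1, 0], [0, 0, -1, 0], [0, 0, -1, 0], [0, 0, -1, 0], [0, 0, -0.5, 0], [0, 0, 0, 0]]]}}

```text
clock: 33.62
tool_pos: [491.7, 10.9, 246.2]
eef_rot: [3.142, 0.0, 0.474]
ft_force: [0.2, -0.1, -4.2]
width: 0.201
gripper_force: 59.1
```

```bash
cat > f6.py <<'E'
from fit import *
import sys
o=grab(('wrist','side','scene'),sys.argv[1]);s=ctrl.read_state();a=s['eef_rot'][2];tp=np.array(s['tool_pos'])
print(s['clock'],tp,a,'F',s['ft_force'],s['width'],s['gripper_force'])
e=np.array([np.cos(a),np.sin(a),0]);u=np.array([0,0,1.])
def pose(v): # along offset, height of bar above TCP, tilt in bar plane
    t=v[2]*.05;z=np.cos(t)*u+np.sin(t)*e;y=np.cos(t)*e-np.sin(t)*u;M=np.c_[np.cross(y,z),y,z];b=tp+v[0]*e+v[1]*u
    return M,b-156*z
for oo,nm in((o[:1],'wrist'),(o,'all')):
    q=min((minimize(lambda v:score(oo,*pose(v)),[x,16,t],method='Nelder-Mead',options=dict(initial_simplex=[[x,16,t],[x+4,16,t],[x,20,t],[x,16,t+1]])) for x in(-4,4) for t in(-1,1)),key=lambda q:q.fun)
    print(nm,'score',q.fun,'along',q.x[0],'bar above tcp',q.x[1],'tilt deg',np.degrees(q.x[2]*.05))
E
python3 f6.py s1
```

```text
33.775 [491.4  11.  245.4] 0.4740029246018864 F [-0.1  0.3 -3.2] 0.20078177096211466 59.097599030938
wrist score -0.7742558121681213 along 1.4420427921769523 bar above tcp 6.269083748259931 tilt deg -0.687162225877492
all score -0.6047508120536804 along 1.5947471827686566 bar above tcp 14.920075976468716 tilt deg -0.8658097389799327
```

```bash
python3 - <<'E'
from fit import *
s=dict(tool_pos=[491.5,11,245.8],eef_rot=[3.1416,0,.474]);tp=np.array(s['tool_pos']);a=.474
e=np.array([np.cos(a),np.sin(a),0]);f=np.array([np.sin(a),-np.cos(a),0]);u=np.array([0,0,1.])
for n in('wrist','side','scene'):
    im=cv2.imread(f'pics/s1_{n}.png');h=cv2.cvtColor(im,cv2.COLOR_BGR2HSV);m=((h[...,1]<45)&(h[...,2]>115)).astype(np.float32)
    o=[(cam(n,s),cv2.GaussianBlur(m,(0,0),.7))]
    M=np.c_[np.cross(e,u),e,u]
    g=lambda v:score(o,M,tp+v[0]*e+v[1]*f+(16.6-156)*u)
    L=min((minimize(g,x0,method='Nelder-Mead',options=dict(initial_simplex=[x0,[x0[0]+3,x0[1]],[x0[0],x0[1]+3]])) for x0 in([-3,0],[1,0],[3,1])),key=lambda q:q.fun)
    print(n,L.fun,'along,across',L.x)
E
```

```text
wrist -0.7110064029693604 along,across [ 2.3 -0.5]
side -0.5069805383682251 along,across [ 1.7 -0.2]
scene -0.5789335370063782 along,across [ 0.4 -1.5]
```

Call:
{"op": "apply_moves", "data": {"commands": [[[-0.34, 1, 0, 0], [-0.34, 1, 0, 0], [-0.34, 1, 0, 0], [-0.34, 1, 0, 0], [-0.34, 1, 0, 0], [-0.34, 1, 0, 0], [-0.34, 1, 0, 0], [-0.34, 1, 0, 0], [-0.34, 1, 0, 0], [-0.34, 1, 0, 0]]]}}

```text
clock: 35.02
tool_pos: [522.8, -199.5, 246.3]
eef_rot: [3.142, 0.0, 0.474]
ft_force: [0.2, -0.0, -3.7]
width: 0.199
gripper_force: 59.2
```

Call:
{"op": "apply_moves", "data": {"commands": [[[0, 0, 0, -0.35], [0, 0, 0, -0.35], [0, 0, 0, -0.35], [0, 0, 0, -0.35], [0, 0, 0, -0.35], [0, 0, 0, -0.35], [0, 0, 0, -0.35], [0, 0, 0, -0.33], [0, 0, 0, 0]]]}}

```text
clock: 36.15
tool_pos: [522.7, -198.7, 246.3]
eef_rot: [3.142, -0.0, 1.928]
ft_force: [0.6, 0.3, -2.6]
width: 0.199
gripper_force: 59.3
```

```bash
cat > aim.py <<'E'
from fit import *
from valve import dial,darkangles
import sys
tgt=np.array([float(x) for x in sys.argv[2:4]])
s=ctrl.read_state();im=ctrl.capture('wrist')[:,:,::-1].copy();cv2.imwrite(f'pics/{sys.argv[1]}.png',im);C=cam('wrist',s)
a=s['eef_rot'][2];tp=np.array(s['tool_pos']);d=tgt-tp[:2]
print(s['clock'],tp,'yaw',np.degrees(a),'F',s['ft_force'],'tool dx,dy',d@[np.cos(a),np.sin(a)],d@[np.sin(a),-np.cos(a)],s['joint_pos'])
try: c,k,e=dial(im,C);print('dial',c,k,e,'mark',darkangles(im,C,c,49,59,58))
except Exception as x: print(x)
E
python3 aim.py v1 522.9 -201.9
```

```text
36.15 [ 522.7 -198.7  246.3] yaw 110.45872601034398 F [ 0.6  0.3 -2.6] tool dx,dy -3.1132815226038204 -0.9112806744171063 [-0.6  0.4  1.2  0.   1.5 -0.9]
dial [ 523.2 -200. ] 81 0.26642920119032 mark (np.float64(15.063785974259538), np.float32(143.54355))
```

Call:
{"op": "apply_moves", "data": {"commands": [[[-0.14, 0.03, 0, 0], [0, 0, 0.6, 0], [0, 0, 0.4, 0], [0, 0, 0.15, 0], [0, 0, 0.1, 0], [0, 0, 0, 0]]]}}

```text
clock: 36.95
tool_pos: [524.1, -200.4, 223.1]
eef_rot: [3.141, 0.002, 1.93]
ft_force: [-3.0, 1.9, 9.6]
width: 0.201
gripper_force: 61.1
```

Call:
{"op": "apply_moves", "data": {"commands": [[[0, 0.06, 0, 0], [0, 0, 0, 0]]]}}

```text
clock: 37.2
tool_pos: [524.9, -200.2, 223.1]
eef_rot: [-3.141, 0.002, 1.929]
ft_force: [-4.7, -0.3, 11.3]
width: 0.202
gripper_force: 61.3
```

Call:
{"op": "apply_moves", "data": {"commands": [[[0, -0.12, 0, 0], [0, 0, 0, 0]]]}}

```text
clock: 37.45
tool_pos: [523.4, -200.8, 223.2]
eef_rot: [3.139, 0.002, 1.929]
ft_force: [-1.9, 2.6, 9.0]
width: 0.202
gripper_force: 60.9
```

Call:
{"op": "apply_moves", "data": {"commands": [[[0, 0.06, -0.3, 0], [0, 0, 0, 0]]]}}

```text
clock: 37.7
tool_pos: [524.3, -200.6, 227.6]
eef_rot: [3.141, 0.001, 1.93]
ft_force: [0.2, -0.3, -3.0]
width: 0.202
gripper_force: 59.3
```

```bash
cat > rel.py <<'E'
from fit import *
import sys
def main(tag):
    s=ctrl.read_state();tp=np.array(s['tool_pos']);a=s['eef_rot'][2];print(s['clock'],tp,np.degrees(a),s['ft_force'])
    o=grab(('wrist','side','scene'),tag)
    e=np.array([np.cos(a),np.sin(a),0]);f=np.array([np.sin(a),-np.cos(a),0]);u=np.array([0,0,1.])
    V=dict(wrist=(523.1,-199.8),side=(520.5,-200.8),scene=(521.3,-202.2))
    for n,q in zip(V,o):
        M=np.c_[np.cross(e,u),e,u];g=lambda v:score([q],M,tp+v[0]*e+v[1]*f+(16.6-156)*u)
        L=min((minimize(g,x0,method='Nelder-Mead',options=dict(initial_simplex=[x0,[x0[0]+3,x0[1]],[x0[0],x0[1]+3]])) for x0 in([-3,0],[1,0],[3,1],[0,-2])),key=lambda r:r.fun)
        k=tp[:2]+L.x[0]*e[:2]+L.x[1]*f[:2];d=np.array(V[n])-k
        print(n,L.fun,'along,across',L.x,'need dx,dy',d@e[:2],d@f[:2])
main(sys.argv[1])
E
python3 rel.py u1
```

```text
37.7 [ 524.3 -200.6  227.6] 110.56020942065145 [ 0.2 -0.3 -3. ]
wrist -0.3708569407463074 along,across [11.5  0.7] need dx,dy -10.380720842695242 -1.556418659373459
side -0.4706534445285797 along,across [ 4.6 -1.6] need dx,dy -3.4858390172389564 -2.058058626069334
scene -0.3641537129878998 along,across [ 6.2 -8.4] need dx,dy -6.710185688436088 4.997656053305362
```

Call:
{"op": "apply_moves", "data": {"commands": [[[-0.1, -0.04, 0.1, 0], [0, 0, 0.2, 0], [0, 0, 0, 0]]]}}

```text
clock: 38.22
tool_pos: [524.1, -202.9, 220.9]
eef_rot: [-3.141, 0.0, 1.929]
ft_force: [1.0, -2.0, -5.1]
width: 0.199
gripper_force: 59.2
```

Call:
{"op": "apply_moves", "data": {"commands": [[[-0.05, 0, 0, 0], [0, 0, 0, 0]]]}}

```text
clock: 38.48
tool_pos: [524.3, -203.5, 221.2]
eef_rot: [-3.141, -0.0, 1.93]
ft_force: [0.4, -0.4, -2.9]
width: 0.202
gripper_force: 59.3
```

Call:
{"op": "apply_moves", "data": {"commands": [[[0.03, 0, 0.25, 0], [0, 0, 0.25, 0], [0, 0, 0.15, 0], [0, 0, 0, 0]]]}}

```text
clock: 38.98
tool_pos: [524.2, -203.1, 208.0]
eef_rot: [-3.141, -0.0, 1.93]
ft_force: [-0.2, -1.1, -4.7]
width: 0.197
gripper_force: 59.2
```

Call:
{"op": "apply_moves", "data": {"commands": [[[0, 0, 0.1, 0], [0, 0, 0.08, 0], [0, 0, 0, 0]]]}}

```text
clock: 39.35
tool_pos: [524.4, -203.1, 205.4]
eef_rot: [3.141, 0.001, 1.93]
ft_force: [-0.9, -0.6, 2.4]
width: 0.195
gripper_force: 60.2
```

Seated: the TCP came down to 205.4, as computed, with light contact. Now I'll turn it about the spindle axis.

Call:
{"op": "apply_moves", "data": {"commands": [[[0, 0.03, 0, -0.35], [0, 0.03, 0, -0.35], [0, 0.03, 0, -0.35], [0, 0.03, 0, -0.35], [0, 0, 0, 0]]]}}

```text
clock: 39.98
tool_pos: [526.2, -201.9, 205.4]
eef_rot: [-3.141, 0.001, 2.661]
ft_force: [-1.2, -2.2, 5.0]
width: 0.198
gripper_force: 60.4
```

```bash
cat > chk.py <<'E'
from h import *
from valve import dial,darkangles,rect
import sys
s=ctrl.read_state();print(s['clock'],s['tool_pos'],'yaw',np.degrees(s['eef_rot'][2]),'F',s['ft_force'],'T',np.array(s['wrist_torque'])*1000)
V=dict(wrist=(523.1,-199.8),side=(520.5,-200.8),scene=(521.3,-202.2))
for n in V:
    st=ctrl.read_state();im=ctrl.capture(n)[:,:,::-1].copy();cv2.imwrite(f'pics/{sys.argv[1]}_{n}.png',im);C=cam(n,st)
    print(n,'pointer',darkangles(im,C,V[n],38,45,60),'mark',darkangles(im,C,V[n],49,59,58))
    g=cv2.cvtColor(im,cv2.COLOR_BGR2GRAY).astype(np.float32);t,gg=rect(g,C,V[n],60,70)
    A=np.arange(0,360,10);r=np.arange(39,45,.5)
    print([int(cv2.remap(t,((r*np.cos(a)-gg[0])/.5).astype(np.float32)[None],((r*np.sin(a)-gg[0])/.5).astype(np.float32)[None],1).mean()) for a in np.radians(A)])
E
python3 chk.py x1
```

```text
39.975 [ 526.2 -201.9  205.4] yaw 152.4655456429449 F [-1.2 -2.2  5. ] T [-528.6  203.5   46.4]
wrist pointer (np.float64(295.32541480742776), np.float32(58.445267)) mark (np.float64(14.779225998889597), np.float32(167.37448))
[191, 224, 250, 250, 250, 249, 250, 250, 250, 250, 250, 250, 232, 169, 155, 163, 159, 151, 187, 249, 250, 250, 212, 179, 177, 178, 178, 177, 177, 177, 179, 195, 206, 207, 203, 208]
side pointer (np.float64(251.20380317697573), np.float32(107.61134)) mark (np.float64(263.19283666537297), np.float32(105.578156))
[255, 255, 255, 254, 255, 255, 255, 255, 254, 254, 255, 256, 255, 254, 255, 255, 255, 255, 255, 254, 255, 256, 241, 244, 206, 150, 159, 154, 216, 245, 248, 213, 173, 174, 216, 256]
scene pointer (np.float64(195.27241651813839), np.float32(133.61594)) mark (np.float64(191.34046114266013), np.float32(148.12619))
[251, 250, 252, 252, 251, 252, 251, 251, 251, 251, 251, 252, 251, 242, 234, 237, 230, 213, 136, 114, 105, 197, 224, 222, 209, 210, 190, 188, 184, 208, 242, 253, 209, 190, 255, 252]
```

Call:
{"op": "apply_moves", "data": {"commands": [[[0, 0.03, 0, -0.35], [0, 0.03, 0, -0.35], [0, 0.03, 0, -0.35], [0, 0.03, 0, -0.35], [0, 0.01, 0, -0.17], [0, 0, 0, 0]]]}}

```text
clock: 40.88
tool_pos: [526.6, -199.4, 205.4]
eef_rot: [-3.14, 0.0, -2.801]
ft_force: [-2.0, -2.2, 6.0]
width: 0.197
gripper_force: 60.7
```

```bash
cat > ptr.py <<'E'
from h import *
from valve import rect
import sys
s=ctrl.read_state();print(s['clock'],s['tool_pos'],'yaw',np.degrees(s['eef_rot'][2])%360,'F',s['ft_force'])
V=dict(wrist=(523.1,-199.8),side=(520.5,-200.8),scene=(521.3,-202.2))
for n in V:
    st=ctrl.read_state();im=ctrl.capture(n)[:,:,::-1].copy();cv2.imwrite(f'pics/{sys.argv[1]}_{n}.png',im);C=cam(n,st)
    g=cv2.cvtColor(im,cv2.COLOR_BGR2GRAY).astype(np.float32);t,gg=rect(g,C,V[n],60,70)
    A=np.arange(-20,51,3);
    for r0,r1 in((34,44),(50,58)):
        r=np.arange(r0,r1,.5);v=np.array([cv2.remap(t,((r*np.cos(a)-gg[0])/.5).astype(np.float32)[None],((r*np.sin(a)-gg[0])/.5).astype(np.float32)[None],1).mean() for a in np.radians(A)])
        w=np.clip(np.median(v)-v-15,0,None);k=np.argmin(v);j=abs(np.arange(len(A))-k)<4
        print(n,r0,v.astype(int).tolist(),'centre',(A*w*j).sum()/max((w*j).sum(),1))
E
python3 ptr.py x2
```

```text
40.875 [ 526.6 -199.4  205.4] yaw 199.48709007216837 F [-2.  -2.2  6. ]
wrist 34 [190, 168, 152, 128, 119, 121, 119, 119, 120, 120, 123, 124, 130, 137, 155, 176, 175, 176, 178, 181, 182, 181, 170, 165] centre 0.7775798448754161
wrist 50 [241, 240, 240, 241, 233, 161, 104, 105, 105, 104, 103, 102, 103, 103, 102, 99, 99, 101, 106, 107, 96, 154, 230, 241] centre 0.0
side 34 [255, 258, 257, 255, 258, 268, 272, 248, 183, 100, 42, 50, 123, 215, 273, 277, 260, 254, 254, 255, 255, 255, 255, 255] centre 11.00862207367899
side 50 [255, 255, 255, 254, 255, 255, 255, 255, 257, 255, 253, 250, 241, 231, 231, 244, 255, 257, 255, 255, 254, 254, 255, 255] centre 20.489170075736386
scene 34 [253, 253, 254, 254, 254, 255, 255, 254, 228, 183, 129, 122, 176, 234, 254, 254, 253, 253, 253, 252, 252, 252, 252, 252] centre 11.50617512518202
scene 50 [252, 252, 251, 252, 252, 252, 252, 252, 252, 255, 248, 217, 199, 234, 253, 253, 252, 252, 251, 252, 252, 251, 251, 252] centre 15.105535518873014
```

Call:
{"op": "apply_moves", "data": {"commands": [[[0, 0.01, 0, -0.13], [0, 0, 0, 0], [0, 0, 0, 0]]]}}

```text
clock: 41.4
tool_pos: [526.5, -199.2, 205.4]
eef_rot: [-3.14, 0.0, -2.734]
ft_force: [-1.6, -2.2, 6.0]
width: 0.2
gripper_force: 60.7
```

```bash
python3 ptr.py x3 | grep -v wrist
```

```text
41.4 [ 526.5 -199.2  205.4] yaw 203.3343009297928 F [-1.6 -2.2  6. ]
side 34 [254, 257, 257, 255, 257, 264, 272, 261, 214, 144, 84, 65, 95, 148, 195, 224, 244, 260, 262, 257, 255, 255, 255, 255] centre 13.164666879498293
side 50 [255, 255, 255, 254, 255, 255, 255, 255, 256, 255, 253, 249, 240, 231, 231, 244, 255, 257, 255, 255, 254, 254, 255, 255] centre 20.453288749550076
scene 34 [254, 253, 253, 254, 254, 254, 254, 256, 252, 234, 179, 125, 113, 158, 220, 248, 254, 253, 253, 253, 252, 252, 252, 252] centre 15.059963161334993
scene 50 [252, 252, 251, 251, 252, 252, 252, 252, 252, 255, 248, 218, 200, 234, 252, 252, 252, 251, 252, 252, 252, 251, 251, 252] centre 15.195719784547675
```

Call:
{"op": "apply_moves", "data": {"commands": [[[0, 0, 0, 0], [0, 0, 0, 0], [0, 0, 0, 0], [0, 0, 0, 0]]], "grip": -1}}

```text
clock: 42.05
tool_pos: [526.4, -198.8, 204.6]
eef_rot: [3.141, -0.0, -2.731]
ft_force: [-0.4, -0.2, 0.9]
width: 0.993
gripper_force: 0.0
```

Call:
{"op": "apply_moves", "data": {"commands": [[[0, 0, -0.5, 0], [0, 0, -1, 0], [0, 0, -1, 0], [0, 0, -1, 0], [0, 0, -1, 0], [0, 0, 0, 0]]]}}

```text
clock: 42.8
tool_pos: [526.8, -199.1, 296.5]
eef_rot: [-3.139, 0.002, -2.731]
ft_force: [-0.4, 0.3, 0.6]
width: 0.998
gripper_force: 0.0
```

```bash
python3 ptr.py x4 | grep -v wrist; python3 - <<'E'
from fit import *
# seated height check with side+scene frames, masks unreliable on the dial -> use bar/stem parts only
import fit
fit.BX=fit.BX[2:]
o=[]
for n in('wrist','side','scene'):
    im=cv2.imread(f'pics/x4_{n}.png');h=cv2.cvtColor(im,cv2.COLOR_BGR2HSV);m=((h[...,1]<45)&(h[...,2]>110)).astype(np.float32);o.append((cam(n,ctrl.read_state()),cv2.GaussianBlur(m,(0,0),.7)))
a=np.radians(19);y=np.array([np.cos(a),np.sin(a),0]);z=np.array([0,0,1.])
b=fit.fit(o,[(R.from_matrix(np.c_[np.cross(y,z),y,z]),[523,-200,222])]);fit.report(b)
E
```

```text
42.8 [ 526.8 -199.1  296.5] yaw 203.55317629346587 F [-0.4  0.3  0.6]
side 34 [253, 257, 257, 255, 257, 264, 272, 261, 214, 144, 84, 66, 96, 149, 196, 225, 244, 260, 261, 257, 255, 255, 255, 255] centre 13.138387005119911
side 50 [255, 255, 255, 254, 255, 255, 255, 255, 256, 255, 253, 249, 240, 231, 231, 244, 255, 257, 255, 255, 254, 254, 255, 255] centre 20.454031597242157
scene 34 [254, 254, 253, 253, 253, 254, 255, 256, 253, 234, 178, 123, 115, 163, 223, 249, 253, 253, 253, 252, 252, 252, 252, 252] centre 14.937308789285753
scene 50 [251, 252, 252, 252, 252, 252, 252, 252, 253, 255, 248, 218, 201, 235, 252, 253, 253, 252, 251, 252, 252, 251, 251, 252] centre 15.0750150159592
score -0.45 bar [ 521.  -201.8  221.3] foot [ 509.  -181.    67.2] 
 x 0.401 -0.903 -0.153  y 0.913 0.408 -0.016  z 0.077 -0.134 0.988
```

The pointer is at 14.9° against the mark at 15.1°. The bar sits at height 221 (222 expected when seated) and the gripper is clear, so I'm handing in.

```bash
python3 -c "
from workcell import ctrl
print(ctrl.finish_job())"
```

```text
the job is handed in; nothing more can be done
None
```

The key is seated upright on the valve and released, and the pointer measures within about 1° of the long mark. I handed the job in at about 43 s. Along the way the key slipped from the gripper twice over the mat, its bar coming down on the green book the first time, before I stood it upright there and let it go. I saw none of the dishes, jar or punch move, but did not check them again at the end.

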